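# Transfer resin-mounted paint samples into the hinged case

## Robot

A 6-joint arm with a two-finger parallel gripper is mounted at the origin on a cart in front of the work surface, level with it; the furniture and walls round the work are solid. World frame = base frame: x ahead of the robot, y to its left, z up, the work surface at z = 0. Lengths are in mm, angles in rad, forces in N, time in s.
With the tool pointing down it reaches from about 275 to 975 mm from the base axis. Payload 8.4 kg.
Tool frame: the origin (TCP) lies midway between the tips of the shut fingers; the grasp point (between the pads) lies r.tcp_to_grasp behind it (r.tcp_to_grasp is the distance from the TCP to the grasp point, in mm); z points along the fingers, x is the direction in which the jaws open and shut, and the axes are right-handed (so a half turn about z gives the same grasp; the last joint's range is limited). The gripper opens to 92 mm and grips with 3 to 60 N. Pads are 20 mm wide; open, the fingers measure 128 mm over their backs; the gripper's body (75 mm by 189 mm) begins 69 mm behind the grasp point.
Start: joints at [-1.18, 0.353, 1.633, -0, 1.155, -0.002], TCP at [239.234, -577.403, 214.583] pointing down, gripper open.
Joint ranges: [-2.63, 2.63], [-0.92, 2.1], [0.06, 2.66], [-1.3, 4.44], [0, 2.69], [-3.02, 3.02]. Speed limits (rad/s): [2.22, 2.22, 2.79, 3.14, 3.14, 3.14].

## Interface

Orientations are given as a unit quaternion [w, x, y, z].
In Python, from workcell import r gives the robot as it stands.
- The arm moves only by the tool carry_out, never from a script. Its argument "series" is a list that holds one entry, the list of rows, each a list of 7 numbers: the turn, a rotation vector about the tool's x, y, z in rad, then the shift along the tool's x, y, z in mm, then the opening, from 0 (shut) to 1 (fully open). A call has 1 to 20 rows; each row is the pose to reach, as a shift and turn from the pose commanded when the call began, along the tool's axes at that moment; what a row does not reach only later rows make up. A row lasts 1/8 s, in which the tool goes at most 62.5 mm and 10.7 degrees, less where a joint would pass 70% of its speed; a pose out of reach is approached as far as the arm can. A call with a gripper value outside its range is refused whole. The fingers move at their own pace and stop on an object; "squeeze" is the grip in N (left out, the last holds). Time passes only in rows, so rows that repeat a pose let the fingers close. It gives the time, the measured TCP pose, the force and the opening at its end, in the units of the state.
- r.sense(): the state, without advancing time (a new reading comes with each control period).
- r.get_image(name): name is "side" or "top"; returns (picture, depth): 384x512x3 uint8, red, green, blue; 384x512 float32, mm along the optical axis (not along the pixel's ray), 0 where there is no reading.
- r.camera_info(name): a dict with "K" (3x3 intrinsics, pixels), "dist" ([k1, k2, p1, p2, k3] as OpenCV has them; the pictures are not rectified), "position" and "attitude" of the camera in the world. Camera axes: x right, y up, looking along -z (the intrinsics and any distortion apply to the point x, -y, -z); pixel columns grow to the right and rows downward; lengths in mm; the calibration is good to about 2 mm. A picture is of the moment at which its call begins. camera_info takes no time and is no camera call.
- r.close_job(): hands the job in, once; it reports no verdict.
Trained networks look in the newest picture that a camera, given by its name, has taken for a name from the list of things; names that differ only in an ending like _2 or _b are one class to them, and where a whole thing is asked for, a point or a joint stands for the part that bears it (a point fixed in the world has none). Each returns a list of dicts, best first, with "score" (0 to 1); they miss things now and then, are a little off and sometimes report something else, mostly with a low value. They report only what shows in the picture. A call takes as long as a camera call. They do not tell look-alikes from the thing itself.
- r.search_frame(query, camera): "position" ([x, y, z] in mm, in the coordinates of the camera as it stood for that picture, good to about 4 mm: the middle of the surface that is visible of it).
- r.silhouettes(query, camera): "region" (384x512 bool, what is visible of it).
- r.mark_of(query, camera): "position" ([x, y, z] in mm, in the coordinates of the camera as it stood for that picture, good to about 4 mm: a listed point, or the origin of a listed thing).
The state is a dict: "t": time; "joint_positions": joint angles; "joint_velocities": joint speeds; "effort": joint torques, N m; "tcp_pos": TCP position; "eef_rot": TCP orientation; "wrist_force": force on the tool from outside, world axes, zero at the start; "ft_torque": the same for the moment, N m; "gripper_width": finger opening in mm.
Only numpy, scipy, OpenCV 4.12 (cv2) and the standard library are available. Lean on these libraries where they do the work, as an engineer would, in place of code of your own. Each camera call takes 0.05 s, during which the arm holds its last target.

## Task

With the opening knife's blade in the slot at the front, lever up the cover of the sample case, open it and lay the knife flat on the worktop. Lift the lids off all three pots and stand them rim down on the grey sheet; stand each sample block you find (some pots may be empty) upright in the open case, and when all are in, close the cover fully. Leave the pots standing on the worktop and do not disturb the spare jar and the dropper bottle.

Things in the scene. Friction and masses are not known exactly. Their poses are not given: they have to be found in the camera images.
- case: Fixed grey sample case with a hinged white-and-blue cover, 100 (its x) x 230 (its y) x 50 mm without the cover; open-topped inside 90 x 220 mm, walls 5 mm, inner floor 4 mm up. Origin: centre of its underside; its x axis points from the front wall (on the robot's side, with the slot) to the hinge side, z up.
- case_floor (a point): Centre of the case's inner floor.
- slot (a point): Middle of the opening slot in the case's front wall, on the wall's outer face: the wall is cut down here over 70 mm (along the case's y), which leaves a gap 8 mm high (43 to 51 mm above the worktop; this point is at 47 mm) between the wall and the underside of the closed cover. The case is empty behind it. Only a thin blade goes in.
- hinge_line (a point): Middle of the cover's hinge axis, which runs along the case's y, 50 mm up on the back edge of the case (50 mm behind the case's centre).
- cover (a joint): Angle of the cover, rad: 0 closed, grows as its front edge goes up and over towards the back, stops at 1.9. The cover is a flat plate 100 x 230 x 6 mm (underside 1 mm above the hinge axis when closed), flush with the front wall, without a handle, 0.12 kg; the stiff hinge holds it where it is left, about 1.5 N at the front edge moves it.
- knife_handle (a point): Loose opening knife, 150 mm long, lying flat. This point is the centre of its wooden handle (85 long x 18 wide x 18 mm high; 9 mm above the worktop). Its x axis points along the knife to the blade: the steel blade, 65 long x 16 wide x 3 mm thick, runs on at half the handle's height, its tip 107.5 mm from this point. 0.08 kg.
- sheet: Fixed flat grey sheet on the worktop, 200 (its x) x 150 (its y) x 8 mm, for parking lids. Origin: centre of its underside.
- spare_jar: Loose glass jar with a white lid, 60 mm across, 75 mm high, a bystander: leave it alone. Origin: centre of its underside.
- dropper: Loose small dropper bottle with a black top, 37 mm across, 108 mm high, a bystander: leave it alone. Origin: centre of its underside.
- pot_0: Loose low round white pot: foot plate 66 mm across and 5 mm thick, on it a wall 56 mm outside, 50 mm inside, up to 16 mm above the worktop; inner floor 5 mm up. Origin: centre of its underside. 0.3 kg.
- cap_0_knob (a point): Deep round white lid of pot 0, 66 mm across, 52 mm high, hollow, with a black knob 20 mm across and 20 mm high on top; it starts loosely over the pot's wall, its rim on the foot plate, and hides what is in the pot. 0.06 kg. This point is 63 mm above the lid's rim on its axis, half-way up the knob; z points up.
- block_0_mid (a point): Paint sample cast in an amber resin block, 26 x 26 x 38 mm high with coloured bands near the top, upright in pot 0 under its lid (may be absent: then that pot is empty); it stands 27 mm out of the pot once the lid is off. 0.04 kg. This point is its centre, 19 mm above its underside; z points up, x and y square to its sides.
- pot_1: Loose low round white pot: foot plate 66 mm across and 5 mm thick, on it a wall 56 mm outside, 50 mm inside, up to 16 mm above the worktop; inner floor 5 mm up. Origin: centre of its underside. 0.3 kg.
- cap_1_knob (a point): Deep round white lid of pot 1, 66 mm across, 52 mm high, hollow, with a black knob 20 mm across and 20 mm high on top; it starts loosely over the pot's wall, its rim on the foot plate, and hides what is in the pot. 0.06 kg. This point is 63 mm above the lid's rim on its axis, half-way up the knob; z points up.
- block_1_mid (a point): Paint sample cast in an amber resin block, 26 x 26 x 38 mm high with coloured bands near the top, upright in pot 1 under its lid (may be absent: then that pot is empty); it stands 27 mm out of the pot once the lid is off. 0.04 kg. This point is its centre, 19 mm above its underside; z points up, x and y square to its sides.
- pot_2: Loose low round white pot: foot plate 66 mm across and 5 mm thick, on it a wall 56 mm outside, 50 mm inside, up to 16 mm above the worktop; inner floor 5 mm up. Origin: centre of its underside. 0.3 kg.
- cap_2_knob (a point): Deep round white lid of pot 2, 66 mm across, 52 mm high, hollow, with a black knob 20 mm across and 20 mm high on top; it starts loosely over the pot's wall, its rim on the foot plate, and hides what is in the pot. 0.06 kg. This point is 63 mm above the lid's rim on its axis, half-way up the knob; z points up.
- block_2_mid (a point): Paint sample cast in an amber resin block, 26 x 26 x 38 mm high with coloured bands near the top, upright in pot 2 under its lid (may be absent: then that pot is empty); it stands 27 mm out of the pot once the lid is off. 0.04 kg. This point is its centre, 19 mm above its underside; z points up, x and y square to its sides.
Mind the look-alikes: they are no part of the job. What is shaped like the part that bears cap_1_knob but brown, pink or yellow is not meant.

How it is judged (in metres and radians):
On the way, in this order (a step that is already met when the one before it is completed fails the run):
1. the cover is raised by the knife (value of joint cover above 0.3 rad and contact force between knife and case above 0.1 N), for 0.1 s.
2. every sample block present stands in the open case (value of joint cover above 0.8 rad and x of block_0_mid in the frame of case_floor between -0.04 and 0.04 m and y of block_0_mid in the frame of case_floor between -0.105 and 0.105 m and z of each of block_0_mid, block_1_mid, block_2_mid in the frame of case_floor below 0.025 m and angle between each of block_0_mid, block_1_mid, block_2_mid's own z axis and vertical below 0.15 rad and x of block_1_mid in the frame of case_floor between -0.04 and 0.04 m and y of block_1_mid in the frame of case_floor between -0.105 and 0.105 m and x of block_2_mid in the frame of case_floor between -0.04 and 0.04 m and y of block_2_mid in the frame of case_floor between -0.105 and 0.105 m), for 0.2 s.
At the end, for the whole second after the job is handed in: Cover closed (under 0.06 rad); every block upright (0.15 rad) on the case floor; every lid rim down (0.12 rad) with its centre on the sheet; pots upright on the worktop; knife flat on the worktop, its handle not in the case (value of joint cover below 0.06 rad and height (world z) of knife_handle below 0.02 m and angle between knife_handle's own x axis and vertical above 1.4 rad and horizontal distance between knife_handle and case_floor above 0.05 m and x of block_0_mid in the frame of case_floor between -0.04 and 0.04 m and y of block_0_mid in the frame of case_floor between -0.105 and 0.105 m and z of each of block_0_mid, block_1_mid, block_2_mid in the frame of case_floor below 0.025 m and angle between each of block_0_mid, block_1_mid, block_2_mid's own z axis and vertical below 0.15 rad and x of cap_0_knob in the frame of sheet between -0.1 and 0.1 m and y of cap_0_knob in the frame of sheet between -0.075 and 0.075 m and height (world z) of each of cap_0_knob, cap_1_knob, cap_2_knob below 0.078 m and angle between each of cap_0_knob, cap_1_knob, cap_2_knob's own z axis and vertical below 0.12 rad and height (world z) of each of pot_0, pot_1, pot_2 below 0.008 m and angle between each of pot_0, pot_1, pot_2's own z axis and vertical below 0.1 rad and x of block_1_mid in the frame of case_floor between -0.04 and 0.04 m and y of block_1_mid in the frame of case_floor between -0.105 and 0.105 m and x of cap_1_knob in the frame of sheet between -0.1 and 0.1 m and y of cap_1_knob in the frame of sheet between -0.075 and 0.075 m and x of block_2_mid in the frame of case_floor between -0.04 and 0.04 m and y of block_2_mid in the frame of case_floor between -0.105 and 0.105 m and x of cap_2_knob in the frame of sheet between -0.1 and 0.1 m and y of cap_2_knob in the frame of sheet between -0.075 and 0.075 m); the robot touches nothing.
It fails at once if the spare jar or the dropper bottle is moved more than 30 mm or tipped (distance of any of spare_jar, dropper from where it was at the start of the episode above 0.03 m or angle between any of spare_jar, dropper's own z axis and vertical above 0.4 rad).
Of block_0, block_1, block_2 only 1 to 3 are there at a start; the rules pass over those that are not, and their reading is None.
At some moment in a run one of pot_0, pot_1, pot_2, knife may be knocked a few centimetres aside while the robot is not near it.
It also fails if it takes over 210 s, if anything falls off the work surface, if the arm or the gripper's body presses on something with over 40 N, if the wrist force passes 120 N, or if a joint passes its speed limit or range.

## Working session

There is one attempt and no reset: what is moved stays moved. The work goes in short steps, Python scripts to look and compute and a tool call to move; the robot and the scene stay as the last step left them, time stands still between calls to the robot, and variables do not carry over. Pictures are saved under pics/ and viewed, and the job is handed in when it is done.

Besides the shell and the picture viewer there is one more tool, called after "Emit:" as name([rows], argument=value, ...), one row to a line, values as JSON. carry_out: Moves the arm, as the interface text tells. Its arguments: {"type":"object","properties":{"series":{"type":"array","items":{"type":"array","items":{"type":"array","items":{"type":"number"}}}},"squeeze":{"type":"number"}},"required":["series"]}

```bash
ls; mkdir -p pics; python3 - <<'E'
from workcell import r
import cv2
s=r.sense()
for k,v in s.items(): print(k,v)
print(r.tcp_to_grasp)
for n in("side","top"):
    im,d=r.get_image(n); cv2.imwrite(f"pics/{n}0.png",im[:,:,::-1]); print(n,r.camera_info(n))
E
```

```text
pics
t 0.0
joint_positions [-1.18037359e+00  3.53641975e-01  1.63414374e+00  2.02099653e-05
  1.15519138e+00 -2.39784977e-03]
joint_velocities [-3.95583376e-04  1.39287721e-03  4.11677176e-04  1.25866318e-03
  3.57013257e-06 -9.48906669e-04]
effort [-2.92202967e-03 -5.93850732e+01 -3.34217227e+01  6.97239395e-02
  2.34239304e-02 -1.11337581e-04]
tcp_pos [ 239.06376118 -576.92866251  213.86344052]
eef_rot [-3.93592295e-04  8.31500895e-01 -5.55522981e-01 -5.69505561e-04]
wrist_force [-0.6238272   0.42661839 -0.35565485]
ft_torque [ 0.0348882  -0.04155433 -0.03779252]
gripper_width 92.21268267271958
18.700000000000003
side {'K': array([[369.27325925,   0.        , 261.141664  ],
       [  0.        , 369.27325925, 190.38144152],
       [  0.        ,   0.        ,   1.        ]]), 'dist': array([-0.04996249,  0.        ,  0.        ,  0.        ,  0.        ]), 'position': array([240.68416536, 991.16067223, 610.89956686]), 'attitude': array([-0.15507098, -0.09050887,  0.51331422,  0.83920775])}
top {'K': array([[358.65527473,   0.        , 253.06955436],
       [  0.        , 358.65527473, 192.35601789],
       [  0.        ,   0.        ,   1.        ]]), 'dist': array([-0.01054242,  0.        ,  0.        ,  0.        ,  0.        ]), 'position': array([ 492.6919187 ,   52.66090447, 1159.11453691]), 'attitude': array([-0.69619192, -0.02751371,  0.03723457,  0.71636122])}
```

View pics/top0.png

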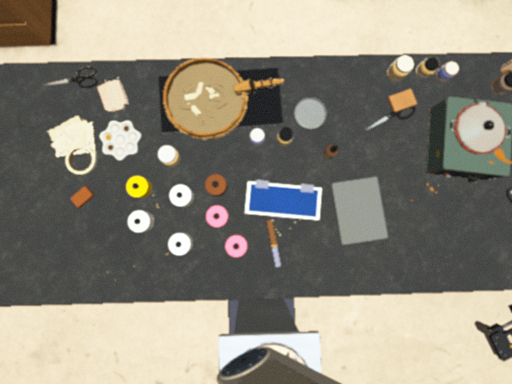

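View pics/side0.png

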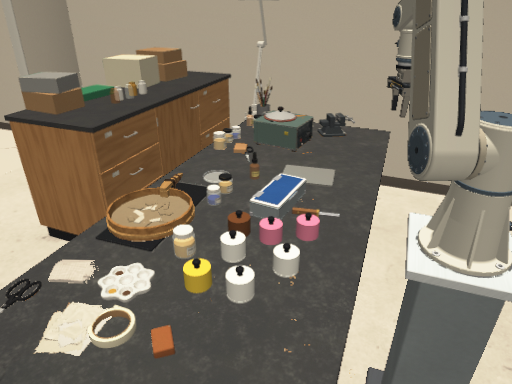

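Top view: three white pots at (180,195), (139,222) and (179,244). The look-alikes are yellow (137,186), brown (215,184) and pink (217,216) and (236,246). The case is at (284,201), the sheet at (360,210), and the knife at (272,232) to (277,262) with its blade towards the robot. Next I measure them.

```bash
cat > h.py <<'E'
from workcell import r
import numpy as np, cv2
from scipy.spatial.transform import Rotation as R
def Rq(q): return R.from_quat([q[1],q[2],q[3],q[0]])
def cam2w(n,p):
    c=r.camera_info(n); return Rq(c['attitude']).apply(np.atleast_2d(p))+c['position']
def cloud(n,d):
    c=r.camera_info(n); h,w=d.shape
    u,v=np.meshgrid(np.arange(w),np.arange(h))
    p=cv2.undistortPoints(np.stack([u,v],-1).reshape(-1,1,2).astype(np.float32),c['K'],c['dist']).reshape(-1,2)
    z=d.reshape(-1); P=np.stack([p[:,0]*z,-p[:,1]*z,-z],1)
    return cam2w(n,P).reshape(h,w,3)
def proj(n,P):
    c=r.camera_info(n); q=Rq(c['attitude']).inv().apply(np.atleast_2d(P)-c['position'])
    q=q*[1,-1,-1]
    return cv2.projectPoints(q,np.zeros(3),np.zeros(3),c['K'],c['dist'])[0].reshape(-1,2)
def ray_at(n,uv,z):
    c=r.camera_info(n); p=cv2.undistortPoints(np.array(uv,np.float32).reshape(-1,1,2),c['K'],c['dist']).reshape(-1,2)
    d=Rq(c['attitude']).apply(np.c_[p[:,0],-p[:,1],-np.ones(len(p))])
    return c['position']+d*((z-c['position'][2])/d[:,2])[:,None]
E
python3 - <<'E'
from h import *
np.set_printoptions(precision=1,suppress=True)
im,d=r.get_image("top")
C=cloud("top",d); np.save("top0.npy",C)
print("table z",np.median(C[270:290,60:200,2]),np.median(C[240:290,330:420,2]))
for q in["case","sheet","spare_jar","dropper","pot_0","slot","hinge_line","knife_handle","cap_0_knob","case_floor"]:
    for o in r.mark_of(q,"top"):
        if o['score']>.2: print(q,round(o['score'],2),cam2w("top",o['position'])[0])
c=cv2.resize(im[160:280,110:400],None,fx=2.75,fy=2.75,interpolation=cv2.INTER_CUBIC); cv2.imwrite("pics/topcrop0.png",c[:,:,::-1])
print(r.sense()['t'])
E
```

```text
table z -0.2425221239509483 0.16284852869705446
case 0.93 [568.  -55.3   3.4]
sheet 0.71 [443.9 266.9  69.7]
sheet 0.69 [ 529.9 -306.2    1.2]
dropper 0.54 [ 719.9 -215.2    0.2]
pot_0 0.32 [ 528.9 -306.5   -2.9]
slot 0.92 [520.  -47.6  49.8]
hinge_line 0.79 [615.3 -59.   47.9]
knife_handle 0.52 [466.1 -21.9   5.9]
cap_0_knob 0.63 [445.6 264.8  66.5]
0.65
```

View pics/topcrop0.png

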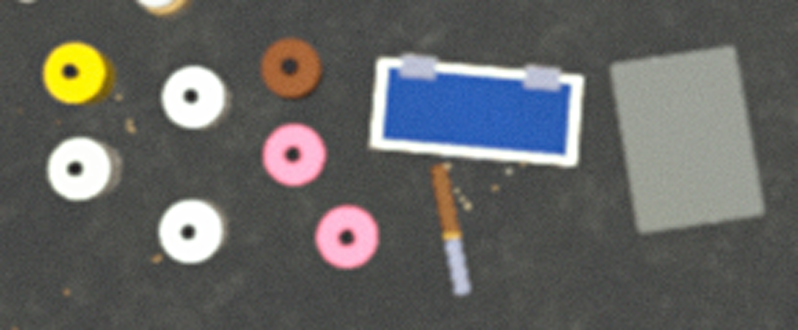

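```bash
python3 - <<'E'
from h import *
np.set_printoptions(precision=1,suppress=True)
im,d=r.get_image("top"); C=cloud("top",d)
hsv=cv2.cvtColor(im,cv2.COLOR_RGB2HSV)
H,S,V=[hsv[...,i].astype(int) for i in range(3)]
# knobs: dark pixels near centre of lid
for u,v in[(180,195),(139,222),(179,244),(137,186),(215,184),(217,216),(236,246)]:
    w=slice(v-16,v+17),slice(u-16,u+17)
    X=C[w].reshape(-1,3); top=X[(X[:,2]>46)&(X[:,2]<60)]
    pix=np.argwhere((C[w][...,2]>46))[:,::-1].astype(np.float32)+[u-16,v-16]
    ring,_r=cv2.minEnclosingCircle(pix.astype(np.float32))
    # dark knob centroid
    dk=np.argwhere((V[v-7:v+8,u-7:u+8]<90))[:,::-1]+[u-7,v-7]
    k=dk.mean(0)
    mnx=np.median(X[X[:,2]>62],0) if (X[:,2]>62).any() else None
    print((u,v),"lid disc",ray_at("top",[ring],55)[0],_r*3.1,"knob",ray_at("top",[k],75)[0],len(dk),"zmax",X[:,2].max(),mnx)
# case via lid cover
m=((C[...,2]>45)&(C[...,2]<70)); m[:, :240]=0; m[:,330:]=0; m[:175]=0;m[225:]=0
(cx,cy),(w,h),a=cv2.minAreaRect(np.argwhere(m)[:,::-1].astype(np.float32))
pts=ray_at("top",cv2.boxPoints(((cx,cy),(w,h),a)),57)
rc=cv2.minAreaRect(C[m][:,:2].astype(np.float32)); print("cover",rc, pts, pts.mean(0), np.median(C[m][:,2]))
# sheet
m=((C[...,2]>4.5)&(C[...,2]<14)); m[:, :325]=0; m[:,395:]=0; m[:172]=0;m[250:]=0
m2=(S<40)&(V>85); m2[:, :325]=0; m2[:,395:]=0; m2[:172]=0;m2[250:]=0
for mm in(m,m2):print("sheet",cv2.minAreaRect(C[mm][:,:2].astype(np.float32)),mm.sum(),np.median(C[mm][:,2]))
# knife
m=np.zeros_like(m); m[212:275,255:300]=1
wood=m&(S>110)&(V>70); bl=m&(S<110)&(V>120)&(H>100)&(H<140)
for nme,mm,z in(("wood",wood,18),("blade",bl,10)):
    p=np.argwhere(mm)[:,::-1].astype(np.float32)
    q=ray_at("top",p,z)[:,:2].astype(np.float32); print(nme,len(p),q.mean(0),cv2.minAreaRect(q),np.median(C[mm][:,2]))
for q in["spare_jar","dropper"]:
  for n in ["side","top"]:
    if n=="side": r.get_image("side")
    for o in r.search_frame(q,n):
        if o['score']>.2: print(q,n,round(o['score'],2),cam2w(n,o['position'])[0])
E
```

```text
(180, 195) lid disc [582.3 268.3  55. ] 45.60071926116944 knob [592.3 261.   75. ] 9 zmax 1159.1145369059202 [590.1 257.5  75.8]
(139, 222) lid disc [503.6 393.7  55. ] 47.319756793975834 knob [516.2 388.5  75. ] 12 zmax 1159.1145369059202 [515.3 387.1  76. ]
(179, 244) lid disc [432.8 257.1  55. ] 50.64715938568116 knob [443.3 265.2  75. ] 9 zmax 1159.1145369059202 [443.5 262.3  75.8]
(137, 186) lid disc [623.  393.4  55. ] 33.3955719947815 knob [622.8 393.1  75. ] 13 zmax 75.6987652933808 [623.6 394.3  70.1]
(215, 184) lid disc [618.3 146.9  55. ] 39.60880184173584 knob [621.6 151.9  75. ] 20 zmax 1159.1145369059202 [621.1 151.2  71. ]
(217, 216) lid disc [533.4 157.6  55. ] 44.38678693771362 knob [524.3 150.1  75. ] 10 zmax 1159.1145369059202 [523.7 147.4  71.3]
(236, 246) lid disc [429.2  97.3  55. ] 46.253981018066405 knob [432.3  93.6  75. ] 8 zmax 1159.1145369059202 [432.2  92.   71.6]
cover ((570.459716796875, -57.540489196777344), (230.64295959472656, 107.81114196777344), 83.33281707763672) [[ 530.3   63.2   57. ]
 [ 637.1   50.6   57. ]
 [ 609.7 -178.8   57. ]
 [ 503.1 -164.1   57. ]] [570.  -57.2  57. ] 57.73557233511667
sheet ((532.109375, -310.4307556152344), (227.4273681640625, 247.6697235107422), 89.35200500488281) 2743 8.172159006354377
sheet ((535.7898559570312, -186.88583374023438), (475.93023681640625, 250.61370849609375), 88.07647705078125) 3324 7.631316943625052
wood 202 [477.9 -30.6] ((494.0792236328125, -41.794921875), (69.63794708251953, 139.4628448486328), 52.455482482910156) 18.234407948988974
blade 148 [415.4 -35.6] ((444.64337158203125, -44.966270446777344), (96.3736801147461, 172.78173828125), 82.91736602783203) 10.477030555059287
spare_jar side 0.57 [708.5 317.8  53. ]
spare_jar side 0.48 [434.4 289.5  51.1]
spare_jar top 0.7 [713.1 289.5  77.4]
dropper side 0.59 [ 715.6 -205.2   42.1]
dropper top 0.57 [ 714.8 -210.    54.1]
dropper top 0.54 [ 530.7 -304.4    7.1]
```

```bash
cat >> h.py <<'E'
def comp(m,near=None):
    m=cv2.morphologyEx(m.astype(np.uint8),cv2.MORPH_CLOSE,np.ones((3,3)))
    n,l,s,c=cv2.connectedComponentsWithStats(m)
    i=1+np.argmax(s[1:,4]); return l==i
def pca(P):
    P=P[:,:2]; c=P.mean(0); w,v=np.linalg.eigh(np.cov((P-c).T)); return c,v[:,1],np.sqrt(w*12)
E
cat > meas.py <<'E'
from h import *
np.set_printoptions(precision=3,suppress=True)
ims=[r.get_image("top") for _ in range(3)]
im=np.median([i[0] for i in ims],0).astype(np.uint8); d=np.median([i[1] for i in ims],0).astype(np.float32)
C=cloud("top",d)
hsv=cv2.cvtColor(im,cv2.COLOR_RGB2HSV); H,S,V=[hsv[...,i].astype(int) for i in range(3)]
def box(u0,u1,v0,v1):
    m=np.zeros(H.shape,bool); m[v0:v1,u0:u1]=1; return m
for u,v in[(180,195),(139,222),(179,244)]:
    m=comp(box(u-17,u+18,v-17,v+18)&(C[...,2]>47)&(C[...,2]<65))
    cm=cv2.moments(cv2.findContours(m.astype(np.uint8),0,1)[0][0]); c=[cm['m10']/cm['m00'],cm['m01']/cm['m00']]
    dk=comp(box(u-8,u+9,v-8,v+9)&(V<100)); k=np.argwhere(dk)[:,::-1].mean(0)
    z=C[box(u-8,u+9,v-8,v+9)&(C[...,2]>66)&(C[...,2]<85)]
    print("cap",c,ray_at("top",[c],53)[0][:2],np.sqrt(m.sum()/np.pi)*3.05,"knob",ray_at("top",[k],74)[0][:2],np.median(z,0),len(z))
m=comp(box(238,330,172,228)&(C[...,2]>40)&(C[...,2]<70)); P=ray_at("top",np.argwhere(m)[:,::-1],57)
print("cover",pca(P))
blue=comp(box(238,330,172,228)&(H>105)&(H<130)&(S>140)); print("blue",pca(ray_at("top",np.argwhere(blue)[:,::-1],57)))
m=comp(box(325,395,165,255)&(C[...,2]>4)&(C[...,2]<14)); print("sheet",pca(ray_at("top",np.argwhere(m)[:,::-1],8)))
m=comp(box(255,300,212,275)&(C[...,2]>5)&(C[...,2]<28));P=ray_at("top",np.argwhere(m)[:,::-1],13); print("knife",pca(P),C[m].max(0))
w=comp(box(255,300,212,275)&(S>120)&(V>80)&((H<25)|(H>170)));print("wood",pca(ray_at("top",np.argwhere(w)[:,::-1],18)),w.sum())
w=comp(box(255,300,240,275)&(S<120)&(V>120));print("blade",pca(ray_at("top",np.argwhere(w)[:,::-1],10)),w.sum())
E
python3 meas.py
```

```text
cap [180.4865671641791, 195.05223880597015] [591.989 260.319] 31.401256017917966 knob [591.909 260.855] [591.639 259.032  75.844] 32
cap [139.05840455840456, 221.05698005698005] [515.523 387.987] 31.962037045493922 knob [515.937 389.184] [515.319 387.14   76.134] 37
cap [179.54580335731413, 243.76642685851317] [442.888 264.816] 32.00832532035612 knob [443.869 265.407] [443.323 264.592  75.985] 36
cover (array([567.39 , -56.632]), array([0.118, 0.993]), array([103.615, 229.612]))
blue (array([565.938, -54.933]), array([0.12 , 0.993]), array([ 72.595, 198.029]))
sheet (array([ 530.271, -304.954]), array([-0.994, -0.105]), array([148.47, 200.23]))
knife (array([436.535, -25.188]), array([-0.986, -0.164]), array([ 17.466, 148.511])) [507.901  -5.988  20.953]
wood (array([466.088, -18.987]), array([-0.986, -0.167]), array([18.794, 83.74 ])) 155
blade (array([392.903, -30.992]), array([-0.988, -0.157]), array([19.346, 67.673])) 131
```

```bash
cat > plan.py <<'E'
from h import *
import json,os
np.set_printoptions(precision=3,suppress=True)
def down(az):
    a=np.radians(az); c,s=np.cos(a),np.sin(a)
    return R.from_matrix([[c,s,0],[s,-c,0],[0,0,-1]])
def cur():
    s=r.sense(); return np.array(s['tcp_pos']),Rq(s['eef_rot']),s['gripper_width']
def load():
    if os.path.exists('cmd.json'):
        j=json.load(open('cmd.json')); return np.array(j['p']),R.from_quat(j['q'])
    return np.array([239.234,-577.403,214.583]),Rq([-3.9e-4,.8315,-.5555,-5.7e-4])
def plan(wps):
    """wps: (pos,Rot or az,open,nrows,[interp]) ; prints rows, saves commanded end in next.json"""
    p0,R0=load(); pm,Rm,w=cur()
    print("cmd",p0,"meas",pm,"angdiff",np.degrees((R0.inv()*Rm).magnitude()),"w",w,"t",r.sense()['t'])
    rows=[];pp,Rp=p0,R0
    for wp in wps:
        p=np.array(wp[0],float); Rt=wp[1] if isinstance(wp[1],R) else down(wp[1]); n=wp[3]; it=len(wp)>4 and wp[4]
        rel=(Rp.inv()*Rt).as_rotvec()
        need=max(np.linalg.norm(p-pp)/62.5,np.degrees(np.linalg.norm(rel))/10.7)
        if n<need: print("!! rows",n,"need",need)
        for k in range(1,n+1):
            f=k/n if it else 1
            q=pp+(p-pp)*f; Q=Rp*R.from_rotvec(rel*f)
            t=(R0.inv()*Q).as_rotvec(); sh=R0.inv().apply(q-p0)
            rows.append([round(float(x),2)+0 for x in t]+[round(float(x),0)+0 for x in sh]+[wp[2]])
        pp,Rp=p,Rt
    last=np.array(rows[-1])
    pe=p0+R0.apply(last[3:6]); Re=R0*R.from_rotvec(last[:3])
    json.dump({'p':pe.tolist(),'q':Re.as_quat().tolist()},open('next.json','w'))
    print(len(rows),"rows; end",pe); print("[["+",".join("["+",".join(f"{x:g}" for x in q)+"]" for q in rows)+"]]")
def done(): os.replace('next.json','cmd.json')
E
python3 - <<'E'
from plan import *
plan([((466,-19.5,120),-80.6,1,14),((466,-19.5,30),-80.6,1,3)])
E
```

```text
cmd [ 239.234 -577.403  214.583] meas [ 239.222 -577.384  214.554] angdiff 0.0760118405962932 w 92.25038369483852 t 1.15
17 rows; end [466.068 -19.837  30.181]
[[[0,0,0.23,-428,-423,95,1],[0,0,0.23,-428,-423,95,1],[0,0,0.23,-428,-423,95,1],[0,0,0.23,-428,-423,95,1],[0,0,0.23,-428,-423,95,1],[0,0,0.23,-428,-423,95,1],[0,0,0.23,-428,-423,95,1],[0,0,0.23,-428,-423,95,1],[0,0,0.23,-428,-423,95,1],[0,0,0.23,-428,-423,95,1],[0,0,0.23,-428,-423,95,1],[0,0,0.23,-428,-423,95,1],[0,0,0.23,-428,-423,95,1],[0,0,0.23,-428,-423,95,1],[0,0,0.23,-428,-423,185,1],[0,0,0.23,-428,-423,185,1],[0,0,0.23,-428,-423,185,1]]]
```

Emit:
carry_out([
  [[0,0,0.23,-428,-423,95,1],[0,0,0.23,-428,-423,95,1],[0,0,0.23,-428,-423,95,1],[0,0,0.23,-428,-423,95,1],[0,0,0.23,-428,-423,95,1],[0,0,0.23,-428,-423,95,1],[0,0,0.23,-428,-423,95,1],[0,0,0.23,-428,-423,95,1],[0,0,0.23,-428,-423,95,1],[0,0,0.23,-428,-423,95,1],[0,0,0.23,-428,-423,95,1],[0,0,0.23,-428,-423,95,1],[0,0,0.23,-428,-423,95,1],[0,0,0.23,-428,-423,95,1],[0,0,0.23,-428,-423,185,0.6],[0,0,0.23,-428,-423,185,0.6],[0,0,0.23,-428,-423,185,0.6]],
], squeeze=45)

```text
t: 3.28
tcp_pos: [464.5, -20.6, 28.2]
eef_rot: [0.001, 0.762, -0.648, -0.002]
wrist_force: [0.1, 0.6, 0.5]
gripper_width: 63.7
```

```bash
python3 - <<'E'
from plan import *
done()
im,d=r.get_image("side"); cv2.imwrite("pics/side1.png",cv2.resize(im[160:290,220:400],None,fx=4,fy=4)[:,:,::-1])
im,d=r.get_image("top"); cv2.imwrite("pics/top1.png",cv2.resize(im[160:290,200:380],None,fx=4,fy=4)[:,:,::-1])
print(cur()[0], np.degrees(np.arctan2(*cur()[1].as_matrix()[[1,0],0])))
plan([((466,-19.5,2.5),-80.6,.6,4),((466,-19.5,2.5),-80.6,0,5)])
E
```

```text
[466.587 -20.531  30.264] -80.71883585680357
cmd [466.068 -19.837  30.181] meas [466.587 -20.531  30.264] angdiff 0.10317465392340953 w 56.418720711430154 t 3.375
9 rows; end [466.053 -19.801   2.181]
[[[0,0,0,0,0,28,0.6],[0,0,0,0,0,28,0.6],[0,0,0,0,0,28,0.6],[0,0,0,0,0,28,0.6],[0,0,0,0,0,28,0],[0,0,0,0,0,28,0],[0,0,0,0,0,28,0],[0,0,0,0,0,28,0],[0,0,0,0,0,28,0]]]
```

View pics/side1.png

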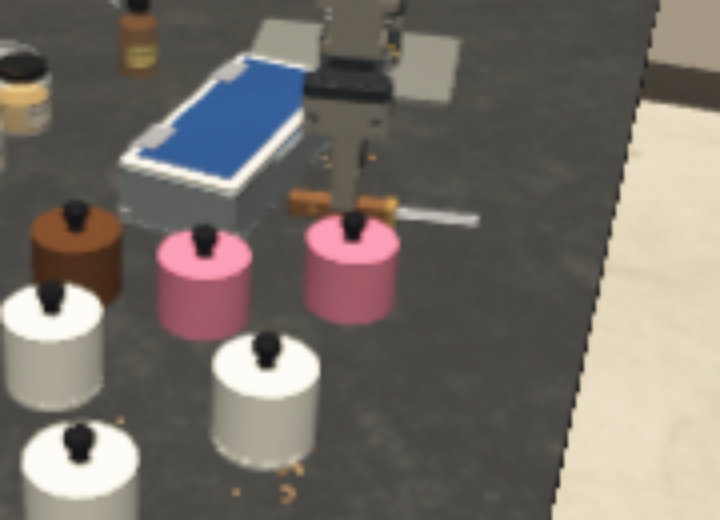

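View pics/top1.png

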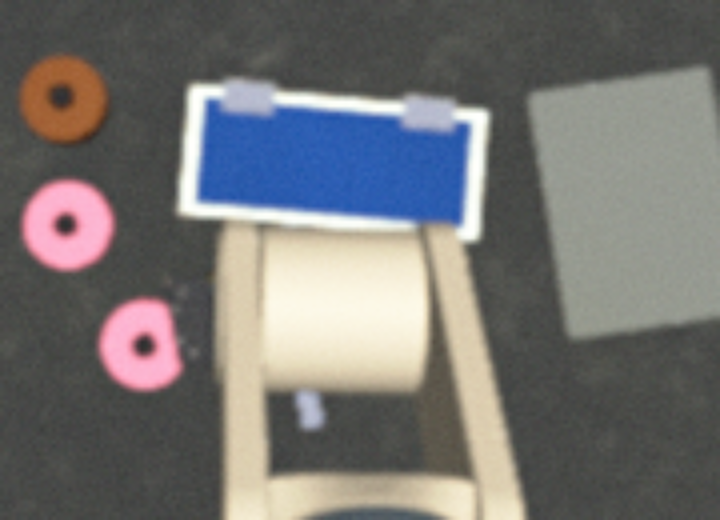

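The gripper is over the middle of the knife handle, and the knife and pots haven't moved. I'll go down and grip.

Emit:
carry_out([
  [[0,0,0,0,0,28,0.6],[0,0,0,0,0,28,0.6],[0,0,0,0,0,28,0.6],[0,0,0,0,0,28,0.6],[0,0,0,0,0,28,0],[0,0,0,0,0,28,0],[0,0,0,0,0,28,0],[0,0,0,0,0,28,0],[0,0,0,0,0,28,0],[0,0,0,0,0,28,0]],
])

```text
t: 4.62
tcp_pos: [466.2, -20.1, 1.6]
eef_rot: [0.0, 0.762, -0.647, -0.0]
wrist_force: [0.3, 0.3, 1.5]
gripper_width: 17.4
```

```bash
python3 - <<'E'
from plan import *
done()
plan([((466,-19.8,110),-80.6,0,2),((380,-34,120),83.2,0,16,True),((380,-34,120),83.2,0,2)])
E
```

```text
cmd [466.053 -19.801   2.181] meas [466.154 -20.069   1.572] angdiff 0.07507573819245945 w 17.396374949885477 t 4.625
20 rows; end [380.265 -34.057 120.207]
[[[0,0,0,0,0,-108,0],[0,0,0,0,0,-108,0],[0,0,-0.18,0,6,-108,0],[0,0,-0.36,0,11,-109,0],[0,0,-0.54,0,16,-110,0],[0,0,-0.72,0,22,-110,0],[0,0,-0.89,0,27,-111,0],[0,0,-1.07,0,33,-112,0],[0,0,-1.25,0,38,-112,0],[0,0,-1.43,0,44,-113,0],[0,0,-1.61,0,49,-113,0],[0,0,-1.79,0,55,-114,0],[0,0,-1.97,0,60,-115,0],[0,0,-2.15,0,65,-115,0],[0,0,-2.32,0,71,-116,0],[0,0,-2.5,0,76,-117,0],[0,0,-2.68,0,82,-117,0],[0,0,-2.86,0,87,-118,0],[0,0,-2.86,0,87,-118,0],[0,0,-2.86,0,87,-118,0]]]
```

Emit:
carry_out([
  [[0,0,0,0,0,-108,0],[0,0,0,0,0,-108,0],[0,0,-0.18,0,6,-108,0],[0,0,-0.36,0,11,-109,0],[0,0,-0.54,0,16,-110,0],[0,0,-0.72,0,22,-110,0],[0,0,-0.89,0,27,-111,0],[0,0,-1.07,0,33,-112,0],[0,0,-1.25,0,38,-112,0],[0,0,-1.43,0,44,-113,0],[0,0,-1.61,0,49,-113,0],[0,0,-1.79,0,55,-114,0],[0,0,-1.97,0,60,-115,0],[0,0,-2.15,0,65,-115,0],[0,0,-2.32,0,71,-116,0],[0,0,-2.5,0,76,-117,0],[0,0,-2.68,0,82,-117,0],[0,0,-2.86,0,87,-118,0],[0,0,-2.86,0,87,-118,0],[0,0,-2.86,0,87,-118,0]],
])

```text
t: 7.12
tcp_pos: [380.5, -34.2, 119.6]
eef_rot: [0.0, 0.749, 0.662, 0.0]
wrist_force: [0.8, -0.0, -1.7]
gripper_width: 17.8
```

```bash
python3 - <<'E'
from plan import *
done()
im,d=r.get_image("side"); cv2.imwrite("pics/side2.png",cv2.resize(im[140:280,220:400],None,fx=4,fy=4)[:,:,::-1])
Cs=cloud("side",d)
im,d=r.get_image("top"); cv2.imwrite("pics/top2.png",cv2.resize(im[160:290,200:380],None,fx=4,fy=4)[:,:,::-1])
C=cloud("top",d)
# knife blade points: height 105..150, x>410
m=(C[...,2]>105)&(C[...,2]<160)&(C[...,0]>420)&(C[...,0]<520)&(abs(C[...,1]+45)<60)
P=C[m];print(len(P),np.median(P,0) if len(P) else 0, P[:,0].max())
print(pca(P))
m=(Cs[...,2]>105)&(Cs[...,2]<160)&(Cs[...,0]>425)&(Cs[...,0]<520)&(abs(Cs[...,1]+45)<60)
P=Cs[m];print(len(P),np.median(P,0) if len(P) else 0, P[:,0].max())
for a in range(425,500,10):
    q=P[(P[:,0]>=a)&(P[:,0]<a+10)]
    if len(q): print(a,len(q),np.median(q,0))
for n in("top","side"):
    for q in("slot","case","hinge_line"):
        for o in r.mark_of(q,n)[:1]: print(n,q,o['score'],cam2w(n,o['position'])[0])
E
```

```text
135 [451.184 -45.035 128.742] 485.25610550460607
(array([451.302, -44.862]), array([-0.992,  0.124]), array([16.114, 67.883]))
54 [454.321 -41.881 129.685] 483.0846285781274
425 10 [430.142 -36.256 129.888]
435 9 [439.607 -37.369 130.597]
445 8 [449.203 -40.353 129.74 ]
455 10 [460.202 -40.817 129.793]
465 7 [470.587 -46.469 129.081]
475 10 [479.273 -45.466 128.747]
top slot 0.61 [519.688 -44.9    46.375]
top case 0.59 [568.843 -53.36    4.208]
top hinge_line 0.91 [617.605 -60.72   49.563]
side slot 0.96 [516.144 -49.084  47.265]
side case 0.82 [569.627 -54.35    2.653]
side hinge_line 0.66 [615.21  -64.798  51.248]
```

View pics/side2.png

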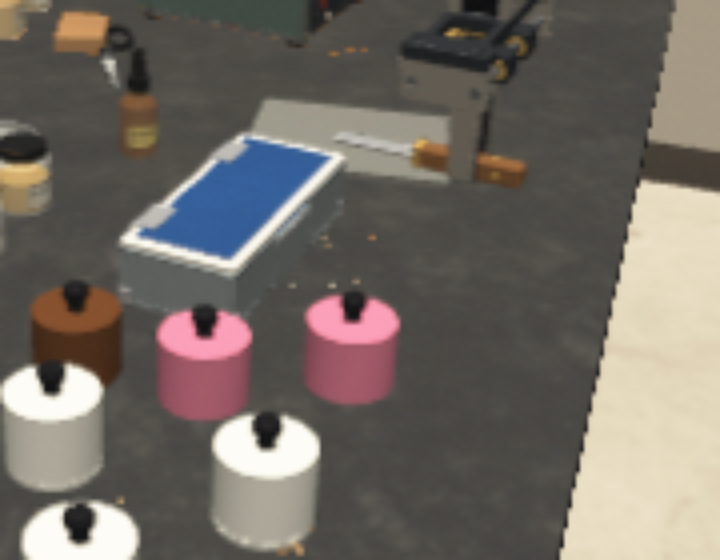

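View pics/top2.png

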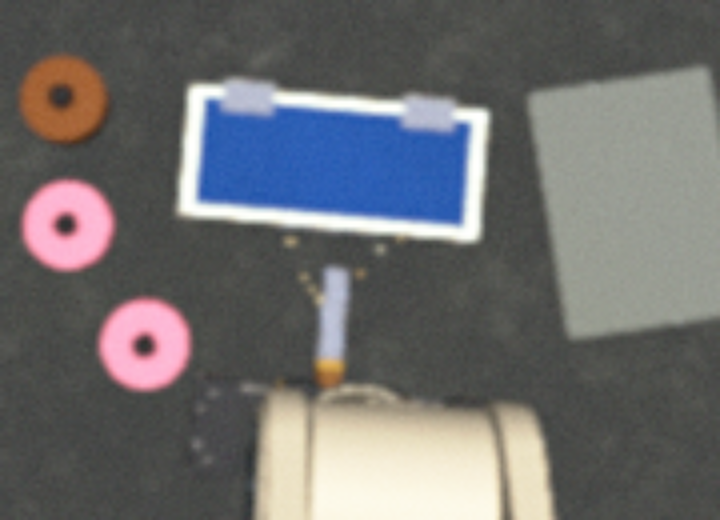

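Blade axis is level at about z 127.5 (TCP + 7.5) and lines up with the slot. I'll lower it to slot height and insert.

```bash
python3 - <<'E'
from plan import *
u=np.array([.993,-.119,0]); a=np.array([380.3,-34,39.5])
plan([(a,83.2,0,4),(a+u*45,83.2,0,5,True),(a+u*45,83.2,0,1)])
E
```

```text
cmd [380.265 -34.057 120.207] meas [380.383 -34.169 119.573] angdiff 0.08334087159951452 w 17.523962459596085 t 7.525
10 rows; end [424.906 -39.284  39.177]
[[[0,0,0,0,0,81,0],[0,0,0,0,0,81,0],[0,0,0,0,0,81,0],[0,0,0,0,0,81,0],[0,0,0,0,9,81,0],[0,0,0,0,18,81,0],[0,0,0,0,27,81,0],[0,0,0,0,36,81,0],[0,0,0,0,45,81,0],[0,0,0,0,45,81,0]]]
```

Emit:
carry_out([
  [[0,0,0,0,0,80,0],[0,0,0,0,0,80,0],[0,0,0,0,0,80,0],[0,0,0,0,0,80,0],[0,0,0,0,9,80,0],[0,0,0,0,18,80,0],[0,0,0,0,27,80,0],[0,0,0,0,36,80,0],[0,0,0,0,45,80,0],[0,0,0,0,45,80,0]],
])

```text
t: 8.78
tcp_pos: [425.8, -39.6, 39.6]
eef_rot: [0.0, 0.748, 0.664, 0.0]
wrist_force: [-0.5, 0.4, -1.7]
gripper_width: 17.6
```

No contact force, so the blade is passing in. I'll check in the pictures.

```bash
python3 - <<'E'
from plan import *
import json
j=json.load(open('next.json')); j['p'][2]+=1; json.dump(j,open('next.json','w')); done()
im,d=r.get_image("side"); a=cv2.resize(im[170:240,250:350],None,fx=5,fy=5,interpolation=cv2.INTER_CUBIC)
cv2.imwrite("pics/side3.png",a[:,:,::-1])
u=np.array([.993,-.119,0]); p=load()[0]
plan([(p+u*27,83.2,0,4,True),(p+u*27+[0,0,40],83.2,0,10,True),(p+u*27+[0,0,40],83.2,0,2)])
E
```

```text
cmd [424.906 -39.284  40.177] meas [425.089 -39.521  39.462] angdiff 0.07154566194113565 w 17.88237586606702 t 8.825
16 rows; end [451.737 -42.534  80.159]
[[[0,0,0,0,7,0,0],[0,0,0,0,14,0,0],[0,0,0,0,20,0,0],[0,0,0,0,27,0,0],[0,0,0,0,27,-4,0],[0,0,0,0,27,-8,0],[0,0,0,0,27,-12,0],[0,0,0,0,27,-16,0],[0,0,0,0,27,-20,0],[0,0,0,0,27,-24,0],[0,0,0,0,27,-28,0],[0,0,0,0,27,-32,0],[0,0,0,0,27,-36,0],[0,0,0,0,27,-40,0],[0,0,0,0,27,-40,0],[0,0,0,0,27,-40,0]]]
```

View pics/side3.png

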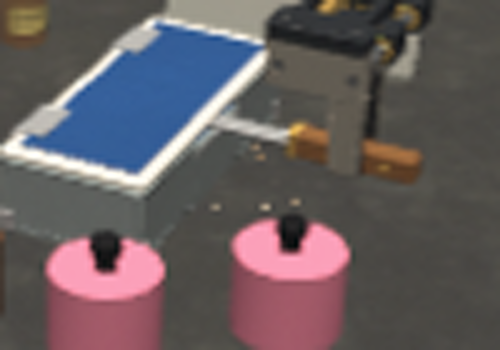

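The blade tip is inside the slot under the cover edge. I'll go in further and lift.

Emit:
carry_out([
  [[0,0,0,0,7,0,0],[0,0,0,0,14,0,0],[0,0,0,0,20,0,0],[0,0,0,0,27,0,0],[0,0,0,0,27,-4,0],[0,0,0,0,27,-8,0],[0,0,0,0,27,-12,0],[0,0,0,0,27,-16,0],[0,0,0,0,27,-20,0],[0,0,0,0,27,-24,0],[0,0,0,0,27,-28,0],[0,0,0,0,27,-32,0],[0,0,0,0,27,-36,0],[0,0,0,0,27,-40,0],[0,0,0,0,27,-40,0],[0,0,0,0,27,-40,0]],
])

```text
t: 10.82
tcp_pos: [451.9, -42.7, 79.6]
eef_rot: [0.0, 0.748, 0.664, 0.0]
wrist_force: [-1.2, -0.5, -2.4]
gripper_width: 17.9
```

```bash
python3 - <<'E'
from plan import *
done()
im,d=r.get_image("side"); a=cv2.resize(im[130:270,220:370],None,fx=5,fy=4,interpolation=cv2.INTER_CUBIC)
cv2.imwrite("pics/side4.png",a[:,:,::-1])
im,d=r.get_image("top"); C=cloud("top",d)
hsv=cv2.cvtColor(im,cv2.COLOR_RGB2HSV)
b=(hsv[...,0]>105)&(hsv[...,0]<130)&(hsv[...,1]>140); b[:170]=0;b[240:]=0;b[:,:230]=0;b[:,340:]=0
P=C[b]; P=P[(P[:,2]>30)&(P[:,2]<200)]
x=(P[:,:2]-[566.5,-56])@[.993,-.119]
print(len(P),"slope",np.polyfit(x,P[:,2],1), np.arctan(np.polyfit(x,P[:,2],1)[0]))
u=np.array([.993,-.119,0]); p=load()[0]
plan([(p+[0,0,40],83.2,0,8,True),(p+[0,0,50]+u*35,83.2,0,5,True),(p+[0,0,50]+u*60,83.2,0,4,True)])
E
```

```text
1201 slope [-0.621 90.533] -0.5555112012219766
cmd [451.737 -42.534  80.159] meas [451.946 -42.72   79.596] angdiff 0.08478303762458646 w 17.399094971813547 t 10.925
17 rows; end [511.34  -49.706 130.119]
[[[0,0,0,0,0,-5,0],[0,0,0,0,0,-10,0],[0,0,0,0,0,-15,0],[0,0,0,0,0,-20,0],[0,0,0,0,0,-25,0],[0,0,0,0,0,-30,0],[0,0,0,0,0,-35,0],[0,0,0,0,0,-40,0],[0,0,0,0,7,-42,0],[0,0,0,0,14,-44,0],[0,0,0,0,21,-46,0],[0,0,0,0,28,-48,0],[0,0,0,0,35,-50,0],[0,0,0,0,41,-50,0],[0,0,0,0,47,-50,0],[0,0,0,0,54,-50,0],[0,0,0,0,60,-50,0]]]
```

View pics/side4.png

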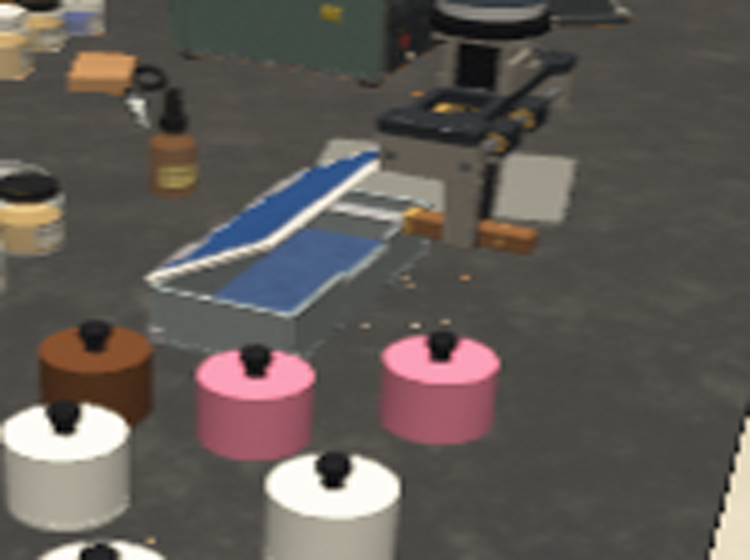

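The cover is at 0.56 rad, raised by the blade. I'll keep lifting and push it over.

Emit:
carry_out([
  [[0,0,0,0,0,-5,0],[0,0,0,0,0,-10,0],[0,0,0,0,0,-15,0],[0,0,0,0,0,-20,0],[0,0,0,0,0,-25,0],[0,0,0,0,0,-30,0],[0,0,0,0,0,-35,0],[0,0,0,0,0,-40,0],[0,0,0,0,7,-42,0],[0,0,0,0,14,-44,0],[0,0,0,0,21,-46,0],[0,0,0,0,28,-48,0],[0,0,0,0,35,-50,0],[0,0,0,0,42,-50,0],[0,0,0,0,50,-50,0],[0,0,0,0,58,-50,0],[0,0,0,0,66,-50,0],[0,0,0,0,74,-50,0],[0,0,0,0,80,-50,0],[0,0,0,0,80,-50,0]],
])

```text
t: 13.42
tcp_pos: [531.9, -52.3, 129.6]
eef_rot: [0.0, 0.748, 0.664, 0.0]
wrist_force: [-0.1, 0.6, -0.6]
gripper_width: 17.3
```

```bash
python3 - <<'E'
from plan import *
import json
p0,R0=load(); pe=p0+R0.apply([0,80,-50])
json.dump({'p':pe.tolist(),'q':R0.as_quat().tolist()},open('cmd.json','w'))
im,d=r.get_image("side"); a=cv2.resize(im[130:270,220:370],None,fx=5,fy=4,interpolation=cv2.INTER_CUBIC)
cv2.imwrite("pics/side5.png",a[:,:,::-1])
im,d=r.get_image("top"); a=cv2.resize(im[130:290,200:400],None,fx=4,fy=3.7,interpolation=cv2.INTER_CUBIC)
cv2.imwrite("pics/top5.png",a[:,:,::-1])
plan([(pe-[150,-18,0],83.2,0,4,True),((350,-100,20),83.2,0,5),((350,-100,2.5),83.2,0,2),((350,-100,2.5),83.2,0.4,3),((350,-100,100),83.2,0.4,3)])
E
```

```text
cmd [531.199 -52.075 130.106] meas [531.406 -52.205 129.625] angdiff 0.08857309880572445 w 17.958863970996838 t 13.525
17 rows; end [350.235 -99.938 100.138]
[[[0,0,0,0,-38,0,0],[0,0,0,0,-76,0,0],[0,0,0,0,-113,0,0],[0,0,0,0,-151,0,0],[0,0,0,-69,-174,110,0],[0,0,0,-69,-174,110,0],[0,0,0,-69,-174,110,0],[0,0,0,-69,-174,110,0],[0,0,0,-69,-174,110,0],[0,0,0,-69,-174,128,0],[0,0,0,-69,-174,128,0],[0,0,0,-69,-174,128,0.4],[0,0,0,-69,-174,128,0.4],[0,0,0,-69,-174,128,0.4],[0,0,0,-69,-174,30,0.4],[0,0,0,-69,-174,30,0.4],[0,0,0,-69,-174,30,0.4]]]
```

View pics/side5.png

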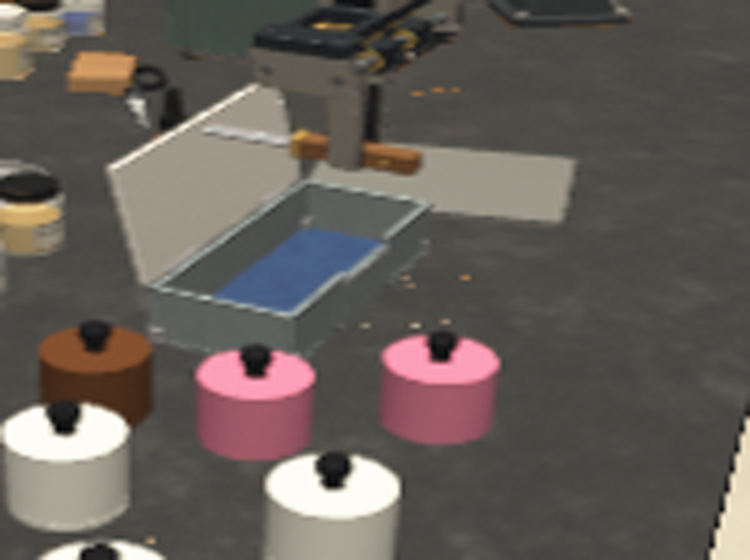

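View pics/top5.png

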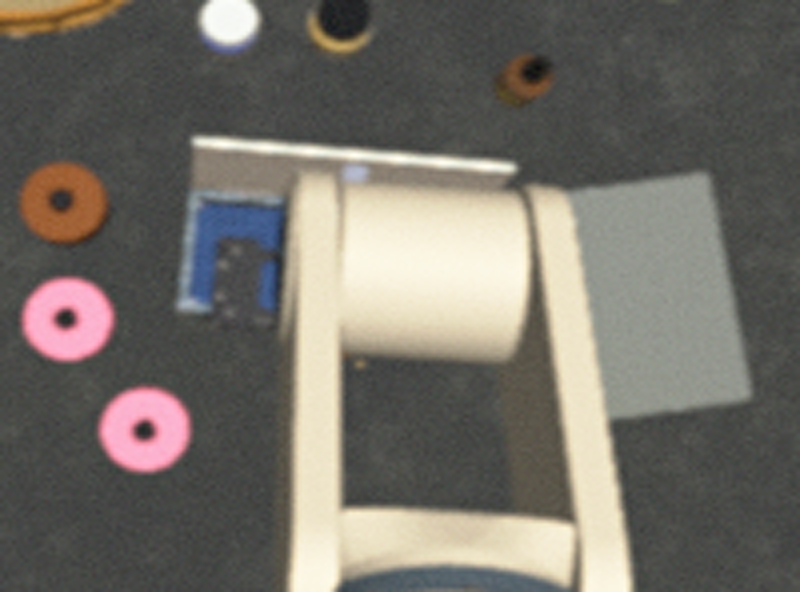

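The cover is open past vertical. Now I lay the knife down at about (350,-100).

Emit:
carry_out([
  [[0,0,0,0,-38,0,0],[0,0,0,0,-76,0,0],[0,0,0,0,-113,0,0],[0,0,0,0,-151,0,0],[0,0,0,-69,-174,110,0],[0,0,0,-69,-174,110,0],[0,0,0,-69,-174,110,0],[0,0,0,-69,-174,110,0],[0,0,0,-69,-174,110,0],[0,0,0,-69,-174,128,0],[0,0,0,-69,-174,128,0],[0,0,0,-69,-174,128,0.4],[0,0,0,-69,-174,128,0.4],[0,0,0,-69,-174,128,0.4],[0,0,0,-69,-174,128,0.4],[0,0,0,-69,-174,30,0.4],[0,0,0,-69,-174,30,0.4],[0,0,0,-69,-174,30,0.4]],
])

```text
t: 15.78
tcp_pos: [352.1, -100.7, 101.6]
eef_rot: [0.002, 0.748, 0.664, 0.001]
wrist_force: [0.9, -0.3, -0.5]
gripper_width: 36.5
```

```bash
cat > meas2.py <<'E'
from plan import *
def caps(centers):
    ims=[r.get_image("top") for _ in range(2)]
    im=ims[0][0]; d=np.median([i[1] for i in ims],0).astype(np.float32); C=cloud("top",d)
    V=im.max(2).astype(int)
    for c in centers:
        u,v=proj("top",[[c[0],c[1],57]])[0].round().astype(int)
        m=np.zeros(V.shape,bool); m[v-22:v+23,u-22:u+23]=1
        m=comp(m&(C[...,2]>47)&(C[...,2]<68)&(np.ptp(im.astype(int),axis=2)<40)&(V>150))
        con=max(cv2.findContours(m.astype(np.uint8),0,1)[0],key=cv2.contourArea); M=cv2.moments(con)
        q=[M['m10']/M['m00'],M['m01']/M['m00']]
        print("cap",ray_at("top",[q],57)[0][:2],"r",np.sqrt(M['m00']/np.pi)*3.05, im[v,u+6])
    return im,d,C
E
python3 - <<'E'
from meas2 import *
done()
im,d,C=caps([(592,260),(516,388),(443,265)])
cv2.imwrite("pics/top6.png",cv2.resize(im[140:300,110:400],None,fx=2.7,fy=2.7)[:,:,::-1])
b=(im[...,2].astype(int)>im[...,0]+60)
print(cur()[0])
E
```

```text
cap [591.626 259.386] r 31.589289171612077 [253 254 253]
cap [515.309 386.938] r 32.0314443738003 [253 254 252]
cap [442.93  264.159] r 32.0314443738003 [253 254 253]
[ 350.271 -100.111   99.493]
```

View pics/top6.png

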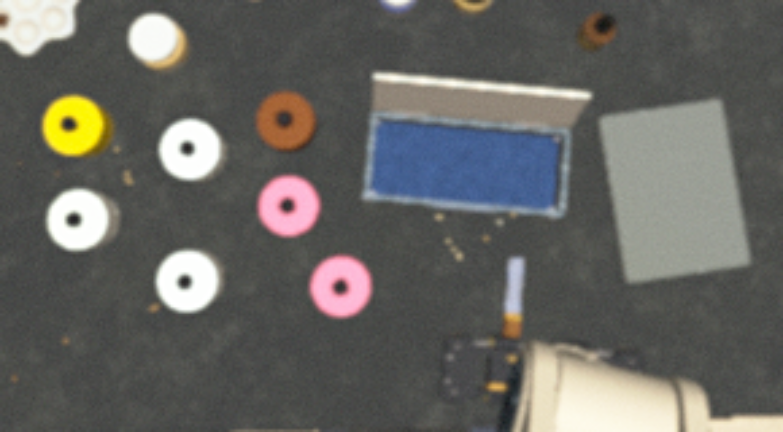

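The three white lids with black knobs, at crop (190,149), (79,219) and (187,281), match the description. Yellow, brown and pink don't. I'll start with the lid at (443,264).

```bash
python3 - <<'E'
from plan import *
plan([((443,264.5,120),83.2,.45,9),((443,264.5,61),83.2,.45,3),((443,264.5,61),83.2,0,4),((443,264.5,170),83.2,0,4)])
E
```

```text
cmd [350.235 -99.938 100.138] meas [ 350.271 -100.111   99.493] angdiff 0.11051050324773233 w 36.64216976568132 t 15.875
20 rows; end [443.113 264.542 169.557]
[[[0,0,0,373,49,-19,0.45],[0,0,0,373,49,-19,0.45],[0,0,0,373,49,-19,0.45],[0,0,0,373,49,-19,0.45],[0,0,0,373,49,-19,0.45],[0,0,0,373,49,-19,0.45],[0,0,0,373,49,-19,0.45],[0,0,0,373,49,-19,0.45],[0,0,0,373,49,-19,0.45],[0,0,0,373,49,40,0.45],[0,0,0,373,49,40,0.45],[0,0,0,373,49,40,0.45],[0,0,0,373,49,40,0],[0,0,0,373,49,40,0],[0,0,0,373,49,40,0],[0,0,0,373,49,40,0],[0,0,0,373,49,-69,0],[0,0,0,373,49,-69,0],[0,0,0,373,49,-69,0],[0,0,0,373,49,-69,0]]]
```

Emit:
carry_out([
  [[0,0,0,373,49,-19,0.45],[0,0,0,373,49,-19,0.45],[0,0,0,373,49,-19,0.45],[0,0,0,373,49,-19,0.45],[0,0,0,373,49,-19,0.45],[0,0,0,373,49,-19,0.45],[0,0,0,373,49,-19,0.45],[0,0,0,373,49,-19,0.45],[0,0,0,373,49,-19,0.45],[0,0,0,373,49,40,0.45],[0,0,0,373,49,40,0.45],[0,0,0,373,49,40,0.45],[0,0,0,373,49,40,0],[0,0,0,373,49,40,0],[0,0,0,373,49,40,0],[0,0,0,373,49,40,0],[0,0,0,373,49,5,0],[0,0,0,373,49,-30,0],[0,0,0,373,49,-69,0],[0,0,0,373,49,-69,0]],
], squeeze=30)

```text
t: 18.38
tcp_pos: [444.8, 265.5, 171.3]
eef_rot: [0.001, 0.748, 0.664, 0.003]
wrist_force: [0.4, -0.2, -1.3]
gripper_width: 19.0
```

```bash
python3 - <<'E'
from plan import *
done()
im,d=r.get_image("side"); a=cv2.resize(im[130:350,170:400],None,fx=3.4,fy=2.7,interpolation=cv2.INTER_CUBIC)
cv2.imwrite("pics/side7.png",a[:,:,::-1])
plan([((450,-40,170),83.2,0,7),((479,-346.6,160),83.2,0,7),((479,-346.6,65.5),83.2,0,4),])
E
```

```text
cmd [443.113 264.542 169.557] meas [443.763 264.882 169.546] angdiff 0.1559460082752578 w 19.085898634469448 t 18.425
18 rows; end [ 478.865 -346.874   65.755]
[[[0,0,0,-302,43,-1,0],[0,0,0,-302,43,-1,0],[0,0,0,-302,43,-1,0],[0,0,0,-302,43,-1,0],[0,0,0,-302,43,-1,0],[0,0,0,-302,43,-1,0],[0,0,0,-302,43,-1,0],[0,0,0,-603,108,9,0],[0,0,0,-603,108,9,0],[0,0,0,-603,108,9,0],[0,0,0,-603,108,9,0],[0,0,0,-603,108,9,0],[0,0,0,-603,108,9,0],[0,0,0,-603,108,9,0],[0,0,0,-603,108,103,0],[0,0,0,-603,108,103,0],[0,0,0,-603,108,103,0],[0,0,0,-603,108,103,0]]]
```

View pics/side7.png

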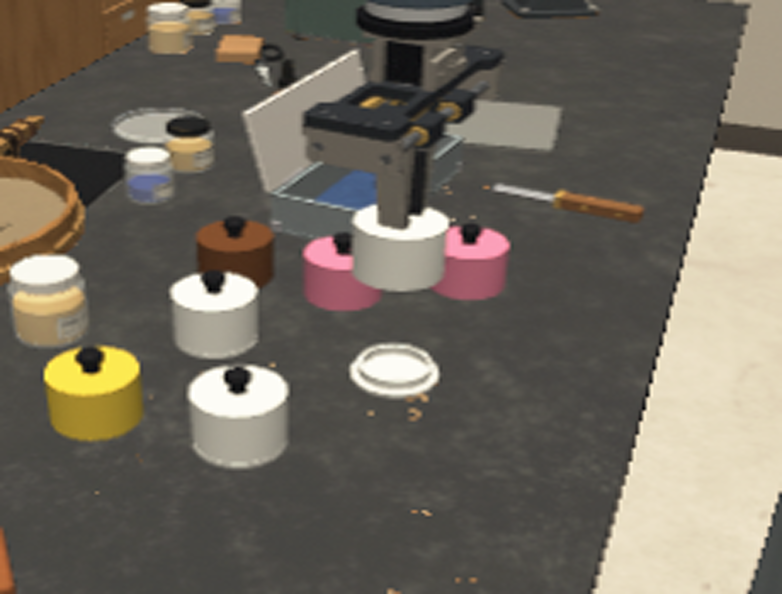

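The lid hangs upright at (400,245) and this pot is empty. Now the lid goes on the sheet.

Emit:
carry_out([
  [[0,0,0,-302,43,-1,0],[0,0,0,-302,43,-1,0],[0,0,0,-302,43,-1,0],[0,0,0,-302,43,-1,0],[0,0,0,-302,43,-1,0],[0,0,0,-302,43,-1,0],[0,0,0,-603,108,9,0],[0,0,0,-603,108,9,0],[0,0,0,-603,108,9,0],[0,0,0,-603,108,9,0],[0,0,0,-603,108,9,0],[0,0,0,-603,108,9,0],[0,0,0,-603,108,9,0],[0,0,0,-603,108,60,0],[0,0,0,-603,108,80,0],[0,0,0,-603,108,95,0],[0,0,0,-603,108,100,0],[0,0,0,-603,108,103,0],[0,0,0,-603,108,105,0],[0,0,0,-603,108,105,0]],
])

```text
t: 20.92
tcp_pos: [479.1, -347.2, 64.0]
eef_rot: [0.0, 0.748, 0.664, 0.0]
wrist_force: [-0.6, -0.1, -0.5]
gripper_width: 19.2
```

```bash
python3 - <<'E'
from plan import *
import json
p0,R0=load(); pe=p0+R0.apply([-603,108,105])
json.dump({'p':pe.tolist(),'q':R0.as_quat().tolist()},open('cmd.json','w'))
plan([(pe,83.2,.35,2),(pe+[0,0,110],83.2,.35,3),((450,0,170),83.2,.45,7),((515.3,387,140),83.2,.45,8)])
E
```

```text
cmd [ 478.864 -346.871   63.755] meas [ 479.136 -347.24    63.983] angdiff 0.11063702335131215 w 19.18474347606391 t 20.925
20 rows; end [515.096 386.912 139.677]
[[[0,0,0,0,0,0,0.35],[0,0,0,0,0,0,0.35],[0,0,0,0,0,-110,0.35],[0,0,0,0,0,-110,0.35],[0,0,0,0,0,-110,0.35],[0,0,0,341,-70,-106,0.45],[0,0,0,341,-70,-106,0.45],[0,0,0,341,-70,-106,0.45],[0,0,0,341,-70,-106,0.45],[0,0,0,341,-70,-106,0.45],[0,0,0,341,-70,-106,0.45],[0,0,0,341,-70,-106,0.45],[0,0,0,733,-51,-75,0.45],[0,0,0,733,-51,-75,0.45],[0,0,0,733,-51,-75,0.45],[0,0,0,733,-51,-75,0.45],[0,0,0,733,-51,-75,0.45],[0,0,0,733,-51,-75,0.45],[0,0,0,733,-51,-75,0.45],[0,0,0,733,-51,-75,0.45]]]
```

Emit:
carry_out([
  [[0,0,0,0,0,0,0.35],[0,0,0,0,0,0,0.35],[0,0,0,0,0,-110,0.35],[0,0,0,0,0,-110,0.35],[0,0,0,0,0,-110,0.35],[0,0,0,341,-70,-106,0.45],[0,0,0,341,-70,-106,0.45],[0,0,0,341,-70,-106,0.45],[0,0,0,341,-70,-106,0.45],[0,0,0,341,-70,-106,0.45],[0,0,0,341,-70,-106,0.45],[0,0,0,341,-70,-106,0.45],[0,0,0,733,-51,-75,0.45],[0,0,0,733,-51,-75,0.45],[0,0,0,733,-51,-75,0.45],[0,0,0,733,-51,-75,0.45],[0,0,0,733,-51,-75,0.45],[0,0,0,733,-51,-75,0.45],[0,0,0,733,-51,-75,0.45],[0,0,0,733,-51,-75,0.45]],
])

```text
t: 23.42
tcp_pos: [515.2, 386.3, 137.4]
eef_rot: [0.0, 0.748, 0.664, -0.001]
wrist_force: [-1.0, -0.8, 0.6]
gripper_width: 41.0
```

```bash
python3 - <<'E'
from plan import *
done()
im,d=r.get_image("side"); cv2.imwrite("pics/side8.png",cv2.resize(im[100:384,120:400],None,fx=2.7,fy=2.1)[:,:,::-1])
im,d=r.get_image("top"); cv2.imwrite("pics/top8.png",cv2.resize(im[140:300,110:400],None,fx=2.7,fy=2.7)[:,:,::-1])
plan([((515.3,387,61),83.2,.45,3),((515.3,387,61),83.2,0,4),((515.3,387,170),83.2,0,3,True)])
E
```

```text
cmd [515.096 386.912 139.677] meas [515.058 384.738 138.058] angdiff 0.1650578516068761 w 41.320505998576905 t 23.525
10 rows; end [515.112 386.874 169.677]
[[[0,0,0,0,0,79,0.45],[0,0,0,0,0,79,0.45],[0,0,0,0,0,79,0.45],[0,0,0,0,0,79,0],[0,0,0,0,0,79,0],[0,0,0,0,0,79,0],[0,0,0,0,0,79,0],[0,0,0,0,0,42,0],[0,0,0,0,0,6,0],[0,0,0,0,0,-30,0]]]
```

View pics/side8.png

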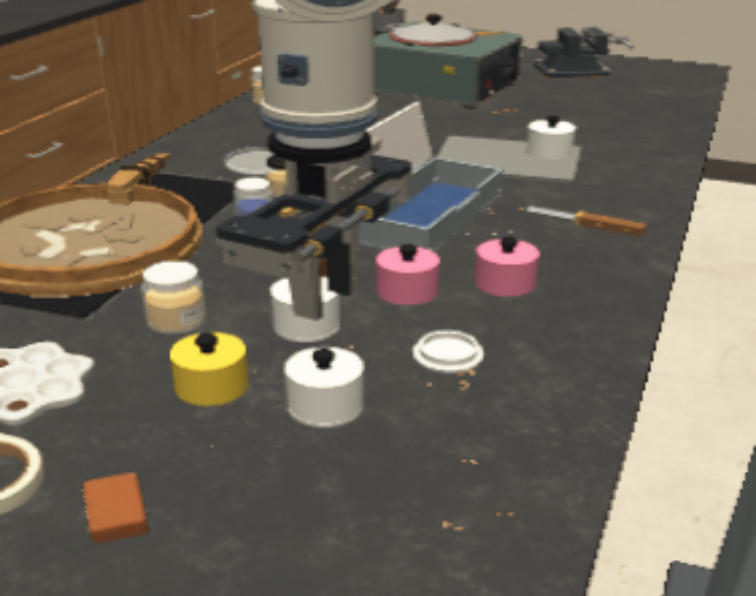

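View pics/top8.png

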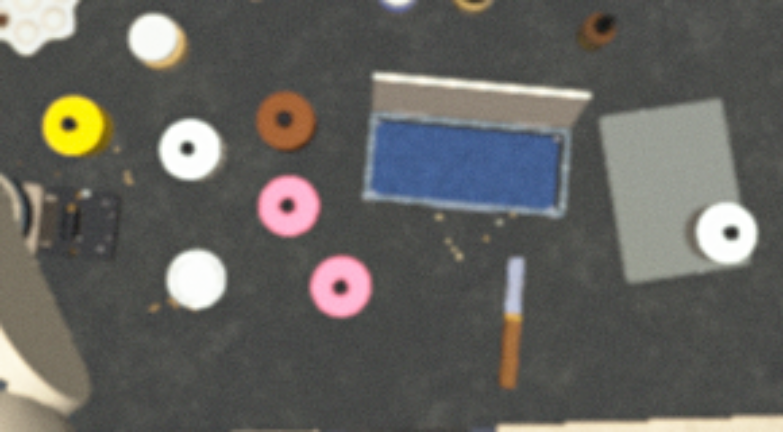

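```bash
python3 - <<'E'
from plan import *
for P in [(515,385,138),(515.3,387,77)]:
    q=proj("side",[P])[0]; print((q-[120,100])*[2.7,2.1])
print(cur()[0])
from meas2 import caps
caps([(592,260)])
im,d=r.get_image("side");C=cloud("side",d)
m=(C[...,2]>60)&(C[...,2]<82)&(np.hypot(C[...,0]-515,C[...,1]-387)<25); print(C[m].mean(0),m.sum())
E
```

```text
[324.305 302.377]
[324.446 349.865]
[515.058 384.738 138.058]
cap [591.626 259.386] r 31.589289171612077 [252 253 252]
[512.957 393.824  72.713] 70
```

The fingertips project onto the right place above the knob at (324,350), so I grip this lid.

Emit:
carry_out([
  [[0,0,0,0,0,79,0.45],[0,0,0,0,0,79,0.45],[0,0,0,0,0,79,0.45],[0,0,0,0,0,79,0],[0,0,0,0,0,79,0],[0,0,0,0,0,79,0],[0,0,0,0,0,79,0],[0,0,0,0,0,42,0],[0,0,0,0,0,6,0],[0,0,0,0,0,-30,0],[0,0,0,0,0,-30,0]],
])

```text
t: 25.05
tcp_pos: [516.6, 387.9, 171.6]
eef_rot: [0.0, 0.748, 0.664, 0.003]
wrist_force: [0.2, -0.7, -0.7]
gripper_width: 19.3
```

```bash
python3 - <<'E'
from plan import *
done()
im,d=r.get_image("side"); cv2.imwrite("pics/side9.png",cv2.resize(im[180:330,170:330],None,fx=4,fy=4)[:,:,::-1])
plan([((450,0,170),83.2,0,8),((588.5,-335,160),83.2,0,7),((588.5,-335,67),83.2,0,3,True),((588.5,-335,64),83.2,0,2)])
E
```

```text
cmd [515.112 386.874 169.677] meas [515.585 387.127 169.501] angdiff 0.12155507096269133 w 18.967164834988488 t 25.1
20 rows; end [ 588.072 -334.723   63.714]
[[[0,0,0,-392,-19,-1,0],[0,0,0,-392,-19,-1,0],[0,0,0,-392,-19,-1,0],[0,0,0,-392,-19,-1,0],[0,0,0,-392,-19,-1,0],[0,0,0,-392,-19,-1,0],[0,0,0,-392,-19,-1,0],[0,0,0,-392,-19,-1,0],[0,0,0,-708,158,9,0],[0,0,0,-708,158,9,0],[0,0,0,-708,158,9,0],[0,0,0,-708,158,9,0],[0,0,0,-708,158,9,0],[0,0,0,-708,158,9,0],[0,0,0,-708,158,9,0],[0,0,0,-708,158,40,0],[0,0,0,-708,158,71,0],[0,0,0,-708,158,102,0],[0,0,0,-708,158,105,0],[0,0,0,-708,158,105,0]]]
```

View pics/side9.png

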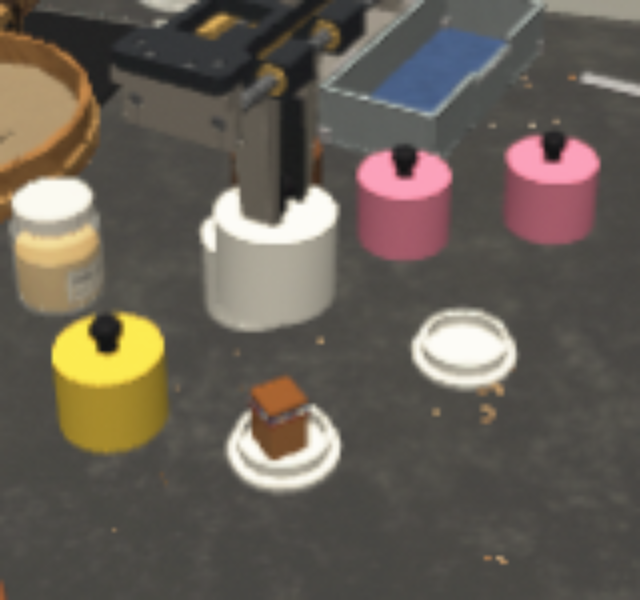

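A block stands in this pot, at (280,420). The lid goes to its place on the sheet.

Emit:
carry_out([
  [[0,0,0,-392,-19,-1,0],[0,0,0,-392,-19,-1,0],[0,0,0,-392,-19,-1,0],[0,0,0,-392,-19,-1,0],[0,0,0,-392,-19,-1,0],[0,0,0,-392,-19,-1,0],[0,0,0,-392,-19,-1,0],[0,0,0,-392,-19,-1,0],[0,0,0,-708,158,9,0],[0,0,0,-708,158,9,0],[0,0,0,-708,158,9,0],[0,0,0,-708,158,9,0],[0,0,0,-708,158,9,0],[0,0,0,-708,158,9,0],[0,0,0,-708,158,40,0],[0,0,0,-708,158,71,0],[0,0,0,-708,158,90,0],[0,0,0,-708,158,102,0],[0,0,0,-708,158,105,0],[0,0,0,-708,158,105,0]],
])

```text
t: 27.6
tcp_pos: [588.7, -335.0, 64.2]
eef_rot: [0.0, 0.748, 0.664, 0.0]
wrist_force: [-0.2, 0.2, -0.8]
gripper_width: 19.0
```

```bash
python3 - <<'E'
from plan import *
done(); pe=load()[0]
plan([(pe,83.2,.35,2),(pe+[0,0,110],83.2,.35,3),((450,0,170),83.2,.45,8),((591.6,259.5,140),83.2,.45,7)])
E
```

```text
cmd [ 588.072 -334.723   63.714] meas [ 588.673 -335.014   64.236] angdiff 0.12804423438953785 w 19.018094617709068 t 27.6
20 rows; end [591.596 259.955 140.475]
[[[0,0,0,0,0,0,0.35],[0,0,0,0,0,0,0.35],[0,0,0,0,0,-110,0.35],[0,0,0,0,0,-110,0.35],[0,0,0,0,0,-110,0.35],[0,0,0,316,-177,-106,0.45],[0,0,0,316,-177,-106,0.45],[0,0,0,316,-177,-106,0.45],[0,0,0,316,-177,-106,0.45],[0,0,0,316,-177,-106,0.45],[0,0,0,316,-177,-106,0.45],[0,0,0,316,-177,-106,0.45],[0,0,0,316,-177,-106,0.45],[0,0,0,591,-67,-76,0.45],[0,0,0,591,-67,-76,0.45],[0,0,0,591,-67,-76,0.45],[0,0,0,591,-67,-76,0.45],[0,0,0,591,-67,-76,0.45],[0,0,0,591,-67,-76,0.45],[0,0,0,591,-67,-76,0.45]]]
```

Emit:
carry_out([
  [[0,0,0,0,0,0,0.35],[0,0,0,0,0,0,0.35],[0,0,0,0,0,-110,0.35],[0,0,0,0,0,-110,0.35],[0,0,0,0,0,-110,0.35],[0,0,0,316,-177,-106,0.45],[0,0,0,316,-177,-106,0.45],[0,0,0,316,-177,-106,0.45],[0,0,0,316,-177,-106,0.45],[0,0,0,316,-177,-106,0.45],[0,0,0,316,-177,-106,0.45],[0,0,0,316,-177,-106,0.45],[0,0,0,316,-177,-106,0.45],[0,0,0,591,-67,-76,0.45],[0,0,0,591,-67,-76,0.45],[0,0,0,591,-67,-76,0.45],[0,0,0,591,-67,-76,0.45],[0,0,0,591,-67,-76,0.45],[0,0,0,591,-67,-76,0.45],[0,0,0,591,-67,-76,0.45]],
])

```text
t: 30.1
tcp_pos: [591.7, 258.2, 138.7]
eef_rot: [-0.0, 0.748, 0.664, -0.001]
wrist_force: [-1.0, 0.4, 0.1]
gripper_width: 41.3
```

```bash
python3 - <<'E'
from plan import *
done()
im,d=r.get_image("side"); cv2.imwrite("pics/side10.png",cv2.resize(im[100:330,120:400],None,fx=2.7,fy=2.6)[:,:,::-1])
for P in [cur()[0],(591.6,259.5,77)]:
    q=proj("side",[P])[0]; print((q-[120,100])*[2.7,2.6])
plan([((591.6,259.5,61),83.2,.45,3),((591.6,259.5,61),83.2,0,4),((591.6,259.5,170),83.2,0,3,True)])
E
```

```text
[303.629 285.709]
[304.763 339.948]
cmd [591.596 259.955 140.475] meas [591.534 257.994 139.124] angdiff 0.15045926398353973 w 41.4955293879213 t 30.15
10 rows; end [591.611 259.916 170.475]
[[[0,0,0,-1,0,79,0.45],[0,0,0,-1,0,79,0.45],[0,0,0,-1,0,79,0.45],[0,0,0,-1,0,79,0],[0,0,0,-1,0,79,0],[0,0,0,-1,0,79,0],[0,0,0,-1,0,79,0],[0,0,0,-1,0,43,0],[0,0,0,0,0,7,0],[0,0,0,0,0,-30,0]]]
```

View pics/side10.png

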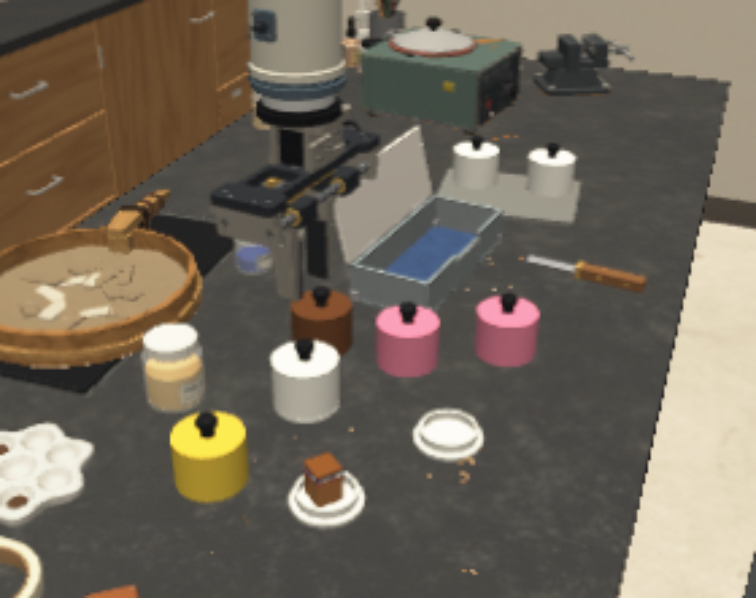

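Both lids stand on the sheet at (476,165) and (551,173). The gripper is over the last white lid.

Emit:
carry_out([
  [[0,0,0,-1,0,79,0.45],[0,0,0,-1,0,79,0.45],[0,0,0,-1,0,79,0.45],[0,0,0,-1,0,79,0],[0,0,0,-1,0,79,0],[0,0,0,-1,0,79,0],[0,0,0,-1,0,79,0],[0,0,0,-1,0,43,0],[0,0,0,0,0,7,0],[0,0,0,0,0,-30,0],[0,0,0,0,0,-30,0]],
])

```text
t: 31.52
tcp_pos: [593.3, 260.5, 172.7]
eef_rot: [0.001, 0.748, 0.664, 0.002]
wrist_force: [-0.7, -0.3, -0.9]
gripper_width: 19.0
```

```bash
python3 - <<'E'
from plan import *
done()
im,d=r.get_image("side"); cv2.imwrite("pics/side11.png",cv2.resize(im[160:330,170:350],None,fx=4,fy=3.5)[:,:,::-1])
plan([((450,100,170),83.2,0,5),((450,-120,170),83.2,0,5),((526,-267,150),83.2,0,5),((526,-267,67),83.2,0,3,True),((526,-267,64),83.2,0,2)])
E
```

```text
cmd [591.611 259.916 170.475] meas [592.136 260.008 170.594] angdiff 0.14087240089811104 w 19.141480258648862 t 31.575
20 rows; end [ 525.673 -266.853   63.834]
[[[0,0,0,-176,-122,0,0],[0,0,0,-176,-122,0,0],[0,0,0,-176,-122,0,0],[0,0,0,-176,-122,0,0],[0,0,0,-176,-122,0,0],[0,0,0,-394,-96,0,0],[0,0,0,-394,-96,0,0],[0,0,0,-394,-96,0,0],[0,0,0,-394,-96,0,0],[0,0,0,-394,-96,0,0],[0,0,0,-531,-3,20,0],[0,0,0,-531,-3,20,0],[0,0,0,-531,-3,20,0],[0,0,0,-531,-3,20,0],[0,0,0,-531,-3,20,0],[0,0,0,-531,-3,47,0],[0,0,0,-531,-3,75,0],[0,0,0,-531,-3,103,0],[0,0,0,-531,-3,106,0],[0,0,0,-531,-3,106,0]]]
```

View pics/side11.png

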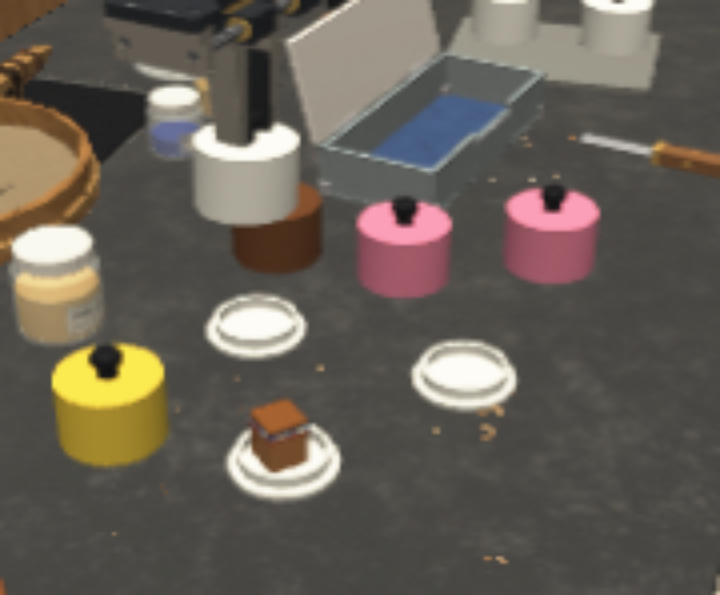

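The third pot, at (255,323), is empty, so there's only one block. Its lid goes to the sheet.

Emit:
carry_out([
  [[0,0,0,-176,-122,0,0],[0,0,0,-176,-122,0,0],[0,0,0,-176,-122,0,0],[0,0,0,-176,-122,0,0],[0,0,0,-176,-122,0,0],[0,0,0,-394,-96,0,0],[0,0,0,-394,-96,0,0],[0,0,0,-394,-96,0,0],[0,0,0,-394,-96,0,0],[0,0,0,-531,-3,20,0],[0,0,0,-531,-3,20,0],[0,0,0,-531,-3,20,0],[0,0,0,-531,-3,20,0],[0,0,0,-531,-3,20,0],[0,0,0,-531,-3,47,0],[0,0,0,-531,-3,75,0],[0,0,0,-531,-3,95,0],[0,0,0,-531,-3,103,0],[0,0,0,-531,-3,106,0],[0,0,0,-531,-3,106,0]],
])

```text
t: 34.08
tcp_pos: [526.4, -266.7, 64.5]
eef_rot: [0.001, 0.748, 0.664, 0.0]
wrist_force: [0.3, 0.4, -1.2]
gripper_width: 19.2
```

```bash
python3 - <<'E'
from plan import *
done(); pe=load()[0]
plan([(pe,83.2,.35,2),(pe+[0,0,110],83.2,.35,3),((430,-120,170),83.2,.6,3),((440,100,170),83.2,.6,5),((470,300,170),83.2,.6,5)])
E
```

```text
cmd [ 525.673 -266.853   63.834] meas [ 526.359 -266.736   64.483] angdiff 0.13735129051931017 w 19.216619653477068 t 34.075
18 rows; end [469.459 299.668 169.589]
[[[0,0,0,0,0,0,0.35],[0,0,0,0,0,0,0.35],[0,0,0,0,0,-110,0.35],[0,0,0,0,0,-110,0.35],[0,0,0,0,0,-110,0.35],[0,0,0,135,-112,-106,0.6],[0,0,0,135,-112,-106,0.6],[0,0,0,135,-112,-106,0.6],[0,0,0,354,-129,-106,0.6],[0,0,0,354,-129,-106,0.6],[0,0,0,354,-129,-106,0.6],[0,0,0,354,-129,-106,0.6],[0,0,0,354,-129,-106,0.6],[0,0,0,556,-123,-105,0.6],[0,0,0,556,-123,-105,0.6],[0,0,0,556,-123,-105,0.6],[0,0,0,556,-123,-105,0.6],[0,0,0,556,-123,-105,0.6]]]
```

Emit:
carry_out([
  [[0,0,0,0,0,0,0.35],[0,0,0,0,0,0,0.35],[0,0,0,0,0,-110,0.35],[0,0,0,0,0,-110,0.35],[0,0,0,0,0,-110,0.35],[0,0,0,135,-112,-106,0.6],[0,0,0,135,-112,-106,0.6],[0,0,0,135,-112,-106,0.6],[0,0,0,354,-129,-106,0.6],[0,0,0,354,-129,-106,0.6],[0,0,0,354,-129,-106,0.6],[0,0,0,354,-129,-106,0.6],[0,0,0,354,-129,-106,0.6]],
])

```text
t: 35.7
tcp_pos: [439.1, 101.4, 168.8]
eef_rot: [-0.0, 0.747, 0.665, -0.0]
wrist_force: [-0.3, -0.4, -0.0]
gripper_width: 54.8
```

```bash
python3 - <<'E'
from plan import *
import json
p0,R0=load(); pe=p0+R0.apply([354,-129,-106])
json.dump({'p':pe.tolist(),'q':R0.as_quat().tolist()},open('cmd.json','w'))
tops=[r.get_image("top") for _ in range(3)]
im=tops[0][0]; C=cloud("top",np.median([t[1] for t in tops],0).astype(np.float32))
cv2.imwrite("pics/top12.png",np.hstack([cv2.resize(im[195:250,110:210],None,fx=7,fy=7,interpolation=cv2.INTER_CUBIC)])[:,:,::-1])
S=[r.get_image("side") for _ in range(3)]
ims=S[0][0]; Cs=cloud("side",np.median([t[1] for t in S],0).astype(np.float32))
cv2.imwrite("pics/side12.png",cv2.resize(ims[240:310,220:300],None,fx=9,fy=8,interpolation=cv2.INTER_CUBIC)[:,:,::-1])
for CC,I,n in((C,im,"top"),(Cs,ims,"side")):
    I=I.astype(int)
    m=(np.hypot(CC[...,0]-515,CC[...,1]-387)<30)&(I[...,0]>I[...,2]+40)
    m=comp(m); P=CC[m]; print(n,len(P),np.median(P,0),P.min(0),P.max(0))
    t=P[P[:,2]>39]; print(" top face",len(t),t.mean(0),cv2.minAreaRect(t[:,:2].astype(np.float32)))
    if n=="top":
        q=ray_at("top",np.argwhere(m)[:,::-1],43)
        print(q.mean(0),cv2.minAreaRect(q[:,:2].astype(np.float32)))
    else: np.save("blk.npy",P)
for o in r.mark_of("block_0_mid","side")[:3]: print(o['score'],cam2w("side",o['position'])[0])
r.get_image("top")
for o in r.mark_of("block_0_mid","top")[:3]: print(o['score'],cam2w("top",o['position'])[0])
E
```

```text
top 77 [518.578 384.973  42.72 ] [503.328 369.439   4.955] [531.368 409.123  48.038]
 top face 71 [517.882 385.369  42.704] ((518.0419311523438, 386.0220642089844), (25.593233108520508, 26.138124465942383), 51.624237060546875)
[518.029 385.222  43.   ] ((518.0791015625, 385.7876892089844), (26.575944900512695, 27.999225616455078), 44.183650970458984)
side 238 [513.382 395.553  34.679] [500.479 371.884   6.472] [532.49  407.     44.623]
 top face 98 [515.876 390.943  42.84 ] ((516.6373901367188, 389.8763122558594), (26.007312774658203, 26.325878143310547), 56.44590377807617)
0.31 [ 532.298 -303.157    2.791]
```

View pics/top12.png

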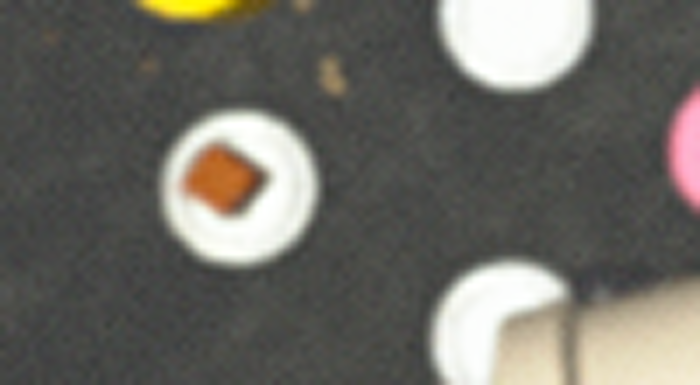

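View pics/side12.png

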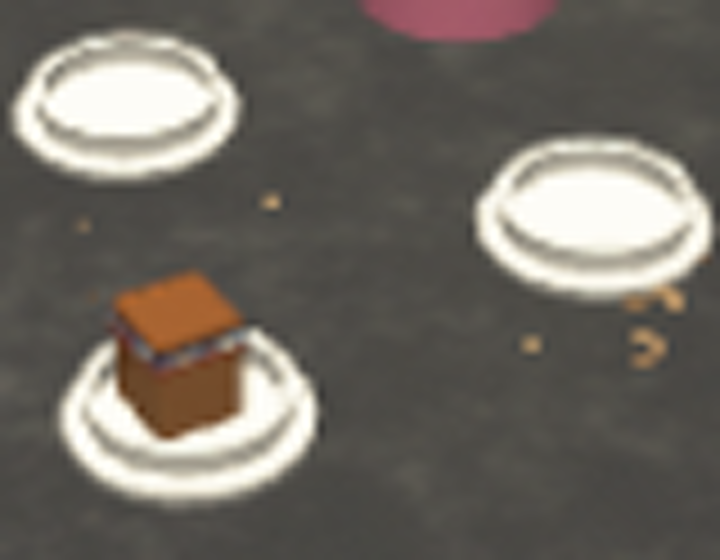

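```bash
cat > fitb.py <<'E'
from plan import *
from scipy.optimize import differential_evolution
def fit(c0,cams=("top","side"),z=(10,43),tops=3):
    D={}
    for n in cams:
        I=np.mean([r.get_image(n)[0].astype(float) for _ in range(tops)],0)
        f=np.clip((I[...,0]-I[...,2]-15)/50,0,1)
        u,v=proj(n,[[*c0,30]])[0].round().astype(int); w=22
        s=cv2.resize(f[v-w:v+w,u-w:u+w],None,fx=8,fy=8,interpolation=cv2.INTER_LINEAR); D[n]=(s,u-w,v-w)
    def cost(x,names):
        c=0
        h=13;t=x[2];b=np.array([[h,h],[-h,h],[-h,-h],[h,-h]])@np.array([[np.cos(t),np.sin(t)],[-np.sin(t),np.cos(t)]])+x[:2]
        P=np.r_[np.c_[b,[z[1]]*4],np.c_[b,[z[0]]*4]]
        for n in names:
            s,u,v=D[n]; q=(proj(n,P)-[u,v]+.5)*8-.5
            m=np.zeros(s.shape,np.uint8); cv2.fillConvexPoly(m,cv2.convexHull(q.round().astype(np.int32)),1)
            c+=np.abs(s-m).sum()/100
        return c
    for names in [(n,) for n in cams]+([tuple(cams)] if len(cams)>1 else []):
        res=differential_evolution(cost,[(c0[0]-15,c0[0]+15),(c0[1]-15,c0[1]+15),(0,np.pi/2)],args=(names,),seed=1,maxiter=60,tol=1e-6)
        print(names,res.x[:2],np.degrees(res.x[2]),res.fun)
    return res.x
if __name__=="__main__": fit((517,387))
E
python3 fitb.py
```

```text
('top',) [518.202 389.456] 62.68436317167085 22.766568229166666Traceback (most recent call last):
  File "fitb.py", line 23, in <module>
    if __name__=="__main__": fit((517,387))
                             ~~~^^^^^^^^^^^
  File "fitb.py", line 20, in fit
    res=differential_evolution(cost,[(c0[0]-15,c0[0]+15),(c0[1]-15,c0[1]+15),(0,np.pi/2)],args=(names,),seed=1,maxiter=60,tol=1e-6)
    return fun(*args, **kwargs)
    ret = solver.solve()
    next(self)
    ~~~~^^^^^^
    energy = self.func(parameters)
    return self.f(x, *self.args)
           ~~~~~~^^^^^^^^^^^^^^^
  File "fitb.py", line 15, in cost
    s,u,v=D[n]; q=(proj(n,P)-[u,v]+.5)*8-.5
                   ~~~~^^^^^
  File "h.py", line 14, in proj
    c=r.camera_info(n); q=Rq(c['attitude']).inv().apply(np.atleast_2d(P)-c['position'])
ValueError: time passes only in moves, steps and waits
```

```bash
sed -i 's/r\.camera_info(/ci(/' h.py; sed -i '0,/^def Rq/s//import functools\n@functools.cache\ndef ci(n): return r.camera_info(n)\ndef Rq/' h.py; python3 fitb.py; python3 -c "
from plan import *
print(r.sense()['t'])"
```

```text
('top',) [518.618 389.579] 59.55594720329548 22.867131770833335
('side',) [517.783 388.207] 44.75366769939675 53.26343229166667
('top', 'side') [517.75  388.593] 45.85186598802089 78.03096145833334
36.75
```

```bash
python3 - <<'E'
from plan import *
q=np.array([(113,303),(195,270),(247,322),(157,356)],float)/[9,8]+[220,240]-.5
P=ray_at("side",q,43)[:,:2]; print(P,P.mean(0))
for i in range(4):
    e=P[(i+1)%4]-P[i]; print(np.linalg.norm(e),np.degrees(np.arctan2(e[1],e[0]))%90)
# brightness-segmented top face in both
for n in("top","side"):
    I=np.mean([r.get_image(n)[0].astype(float) for _ in range(4)],0)
    u,v=proj(n,[[517,387,43]])[0].round().astype(int); w=16
    s=cv2.resize(I[v-w:v+w,u-w:u+w],None,fx=8,fy=8,interpolation=cv2.INTER_LINEAR)
    m=(s[...,0]-s[...,2]>60)&(s[...,0]>(130 if n=="top" else 135)); m=comp(m)
    c=cv2.findContours(m.astype(np.uint8),0,2)[0][0].reshape(-1,2)
    p=ray_at(n,(c+.5)/8-.5+[u-w,v-w],43)[:,:2].astype(np.float32)
    print(n,cv2.minAreaRect(p), p.mean(0), s[...,0].max())
E
```

```text
[[534.64  391.164]
 [520.826 370.11 ]
 [499.424 386.252]
 [514.941 407.699]] [517.458 388.806]
25.181490558165788 56.729495983982545
26.80669560802793 52.97523586814401
26.47133033153784 54.114700422522866
25.71915127683391 49.99172858742153
top ((518.3062744140625, 385.7323303222656), (26.935699462890625, 25.136655807495117), 56.80051803588867) [517.532 386.137] 253.94140625
side ((518.0272827148438, 388.22186279296875), (24.46192169189453, 25.35778045654297), 51.41028594970703) [517.113 388.176] 253.0
```

Block edges lie at about 54°, centre about (517.7, 387.3), top at z 43 as it should be. I'll grip it.

```bash
python3 - <<'E'
from plan import *
plan([((517.7,387.3,110),54,.6,7),((517.7,387.3,50),54,.6,3,True),((517.7,387.3,21),54,.6,3,True),((517.7,387.3,21),54,0,4),((517.7,387.3,90),54,0,3,True)])
E
```

```text
cmd [439.572  99.8   170.348] meas [439.634  99.728 169.588] angdiff 0.07887937069833807 w 54.80733698325921 t 37.15
20 rows; end [518.168 387.614  89.676]
[[[0,0,0.51,295,44,61,0.6],[0,0,0.51,295,44,61,0.6],[0,0,0.51,295,44,61,0.6],[0,0,0.51,295,44,61,0.6],[0,0,0.51,295,44,61,0.6],[0,0,0.51,295,44,61,0.6],[0,0,0.51,295,44,61,0.6],[0,0,0.51,295,44,81,0.6],[0,0,0.51,295,44,101,0.6],[0,0,0.51,295,44,121,0.6],[0,0,0.51,295,44,130,0.6],[0,0,0.51,295,44,140,0.6],[0,0,0.51,295,44,150,0.6],[0,0,0.51,295,44,150,0],[0,0,0.51,295,44,150,0],[0,0,0.51,295,44,150,0],[0,0,0.51,295,44,150,0],[0,0,0.51,295,44,127,0],[0,0,0.51,295,44,104,0],[0,0,0.51,295,44,81,0]]]
```

Emit:
carry_out([
  [[0,0,0.51,295,44,61,0.6],[0,0,0.51,295,44,61,0.6],[0,0,0.51,295,44,61,0.6],[0,0,0.51,295,44,61,0.6],[0,0,0.51,295,44,61,0.6],[0,0,0.51,295,44,61,0.6],[0,0,0.51,295,44,61,0.6],[0,0,0.51,295,44,81,0.6],[0,0,0.51,295,44,81,0.6]],
])

```text
t: 38.28
tcp_pos: [517.1, 385.4, 86.8]
eef_rot: [0.0, 0.891, 0.453, -0.002]
wrist_force: [-0.1, -0.4, -0.0]
gripper_width: 54.8
```

```bash
python3 - <<'E'
from plan import *
im,d=r.get_image("side"); cv2.imwrite("pics/side13.png",cv2.resize(im[200:310,190:330],None,fx=5,fy=5,interpolation=cv2.INTER_CUBIC)[:,:,::-1])
import json
p0,R0=load(); json.dump({'p':(p0+R0.apply([295,44,81])).tolist(),'q':(R0*R.from_rotvec([0,0,.51])).as_quat().tolist()},open('cmd.json','w'))
plan([((517.7,387.3,50),54,.6,3,True),((517.7,387.3,20.6),54,.6,3,True),((517.7,387.3,20.6),54,0,4),((517.7,387.3,90),54,0,3,True)])
E
```

```text
cmd [518.168 387.614  89.676] meas [517.652 385.984  87.663] angdiff 0.17186921335121966 w 55.14484078265864 t 38.325
13 rows; end [517.58  386.805  89.676]
[[[0,0,0,0,0,13,0.6],[0,0,0,0,0,26,0.6],[0,0,0,-1,0,40,0.6],[0,0,0,-1,0,49,0.6],[0,0,0,-1,0,59,0.6],[0,0,0,-1,0,69,0.6],[0,0,0,-1,0,69,0],[0,0,0,-1,0,69,0],[0,0,0,-1,0,69,0],[0,0,0,-1,0,69,0],[0,0,0,-1,0,46,0],[0,0,0,-1,0,23,0],[0,0,0,-1,0,0,0]]]
```

View pics/side13.png

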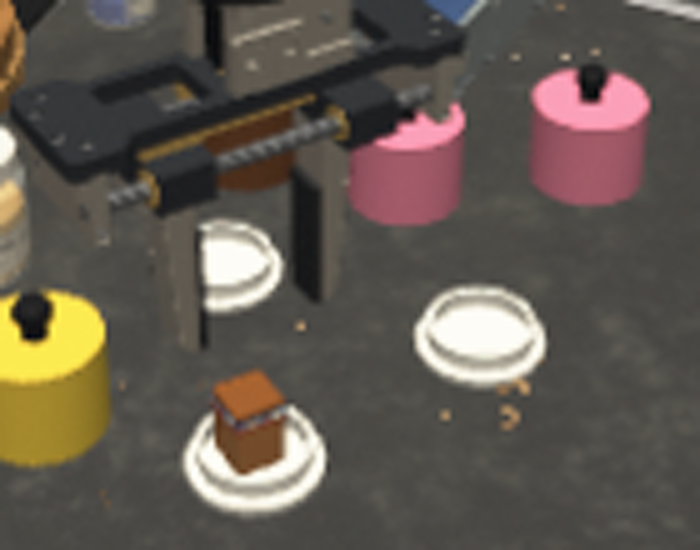

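```bash
python3 - <<'E'
from plan import *
p,Rm,_=cur(); x=Rm.as_matrix()[:,0]; print(np.degrees(np.arctan2(x[1],x[0])))
for s in(-1,1):
    print((proj("side",[p+x*36*s])[0]-[190,200])*5)
for a in(54,):
  for s in(-1,1):
    print("blk",(proj("side",[np.array([517.7,387.3,43])+13*s*np.array([np.cos(np.radians(a)),np.sin(np.radians(a)),0])])[0]-[190,200])*5)
E
```

```text
53.912124445320806
[314.222 285.052]
[175.869 339.418]
blk [271.418 380.495]
blk [222.712 400.751]
```

Emit:
carry_out([
  [[0,0,0,0,0,13,0.6],[0,0,0,0,0,26,0.6],[0,0,0,0,0,40,0.6],[0,0,0,-1,0,49,0.6],[0,0,0,-1,0,59,0.6],[0,0,0,-1,0,69,0.6],[0,0,0,-1,0,69,0.6],[0,0,0,-1,0,69,0.2],[0,0,0,-1,0,69,0.2],[0,0,0,-1,0,69,0.2],[0,0,0,-1,0,69,0],[0,0,0,-1,0,69,0],[0,0,0,-1,0,60,0],[0,0,0,-1,0,46,0],[0,0,0,-1,0,23,0],[0,0,0,-1,0,0,0],[0,0,0,-1,0,0,0]],
], squeeze=20)

```text
t: 40.45
tcp_pos: [519.0, 387.6, 91.2]
eef_rot: [-0.0, 0.891, 0.454, 0.002]
wrist_force: [0.4, 0.6, -0.7]
gripper_width: 25.9
```

```bash
python3 - <<'E'
from plan import *
done()
im,d=r.get_image("side"); cv2.imwrite("pics/side14.png",cv2.resize(im[200:310,190:330],None,fx=5,fy=5,interpolation=cv2.INTER_CUBIC)[:,:,::-1])
# target in case: centre + x offset -12
c=np.array([566.5,-56.])+(-10)*np.array([.993,-.119]); print(c)
plan([((500,300,190),54,0,3),((450,0,190),83.2,0,7),((*c,170),83.2,0,4),((*c,60),83.2,0,3,True),((*c,21.5),83.2,0,3,True)])
E
```

```text
[556.57 -54.81]
cmd [517.58  386.805  89.676] meas [518.237 387.011  89.692] angdiff 0.12840109363287375 w 26.07125767168814 t 40.5
20 rows; end [556.461 -54.381  21.09 ]
[[[0,0,0,-80,37,-100,0],[0,0,0,-80,37,-100,0],[0,0,0,-80,37,-100,0],[0,0,-0.51,-353,173,-101,0],[0,0,-0.51,-353,173,-101,0],[0,0,-0.51,-353,173,-101,0],[0,0,-0.51,-353,173,-101,0],[0,0,-0.51,-353,173,-101,0],[0,0,-0.51,-353,173,-101,0],[0,0,-0.51,-353,173,-101,0],[0,0,-0.51,-334,291,-81,0],[0,0,-0.51,-334,291,-81,0],[0,0,-0.51,-334,291,-81,0],[0,0,-0.51,-334,291,-81,0],[0,0,-0.51,-334,291,-44,0],[0,0,-0.51,-334,291,-8,0],[0,0,-0.51,-334,291,29,0],[0,0,-0.51,-334,291,42,0],[0,0,-0.51,-334,291,55,0],[0,0,-0.51,-334,291,68,0]]]
```

View pics/side14.png

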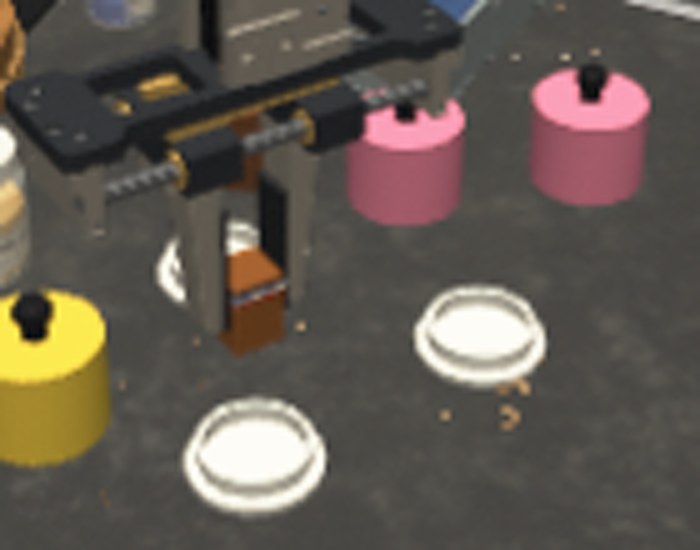

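Emit:
carry_out([
  [[0,0,0,-80,37,-100,0],[0,0,0,-80,37,-100,0],[0,0,0,-80,37,-100,0],[0,0,-0.51,-353,173,-101,0],[0,0,-0.51,-353,173,-101,0],[0,0,-0.51,-353,173,-101,0],[0,0,-0.51,-353,173,-101,0],[0,0,-0.51,-353,173,-101,0],[0,0,-0.51,-353,173,-101,0],[0,0,-0.51,-353,173,-101,0],[0,0,-0.51,-334,291,-81,0],[0,0,-0.51,-334,291,-81,0],[0,0,-0.51,-334,291,-81,0],[0,0,-0.51,-334,291,-81,0],[0,0,-0.51,-334,291,-44,0],[0,0,-0.51,-334,291,-8,0],[0,0,-0.51,-334,291,-8,0]],
])

```text
t: 42.62
tcp_pos: [553.8, -53.1, 94.9]
eef_rot: [-0.002, 0.747, 0.664, -0.002]
wrist_force: [-0.4, 0.5, 0.5]
gripper_width: 26.2
```

```bash
python3 - <<'E'
from plan import *
import json
p0,R0=load(); json.dump({'p':(p0+R0.apply([-334,291,-8])).tolist(),'q':(R0*R.from_rotvec([0,0,-.51])).as_quat().tolist()},open('cmd.json','w'))
im,d=r.get_image("side"); cv2.imwrite("pics/side15.png",cv2.resize(im[120:260,200:370],None,fx=4.5,fy=4,interpolation=cv2.INTER_CUBIC)[:,:,::-1])
c=[556.5,-54.5]
plan([((*c,40),83.2,0,4,True),((*c,20.5),83.2,0,4,True),((*c,20.5),83.2,0,1),((*c,20.5),83.2,.4,4),((*c,130),83.2,.4,4,True)])
E
```

```text
cmd [556.5   -54.478  97.09 ] meas [555.298 -53.438  96.509] angdiff 0.1309782486752881 w 26.044139196493397 t 42.675
17 rows; end [556.517 -54.521 130.09 ]
[[[0,0,0,0,0,14,0],[0,0,0,0,0,29,0],[0,0,0,0,0,43,0],[0,0,0,0,0,57,0],[0,0,0,0,0,62,0],[0,0,0,0,0,67,0],[0,0,0,0,0,72,0],[0,0,0,0,0,77,0],[0,0,0,0,0,77,0],[0,0,0,0,0,77,0.4],[0,0,0,0,0,77,0.4],[0,0,0,0,0,77,0.4],[0,0,0,0,0,77,0.4],[0,0,0,0,0,49,0.4],[0,0,0,0,0,22,0.4],[0,0,0,0,0,-6,0.4],[0,0,0,0,0,-33,0.4]]]
```

View pics/side15.png

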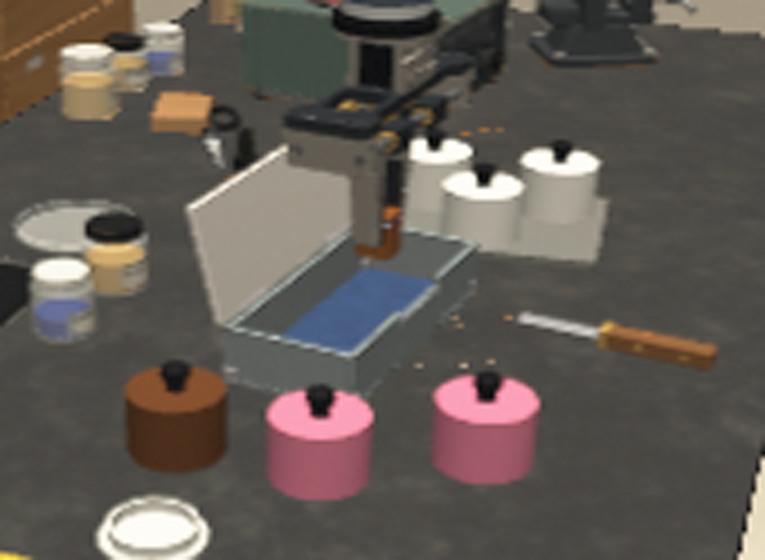

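All three lids stand rim down on the sheet and the block hangs over the open case. I'll lower and release it.

Emit:
carry_out([
  [[0,0,0,0,0,14,0],[0,0,0,0,0,29,0],[0,0,0,0,0,43,0],[0,0,0,0,0,57,0],[0,0,0,0,0,62,0],[0,0,0,0,0,67,0],[0,0,0,0,0,72,0],[0,0,0,0,0,77,0],[0,0,0,0,0,77,0],[0,0,0,0,0,77,0],[0,0,0,0,0,77,0.4],[0,0,0,0,0,77,0.4],[0,0,0,0,0,77,0.4],[0,0,0,0,0,60,0.4],[0,0,0,0,0,40,0.4],[0,0,0,0,0,20,0.4],[0,0,0,0,0,-6,0.4],[0,0,0,0,0,-33,0.4],[0,0,0,0,0,-33,0.4]],
])

```text
t: 45.05
tcp_pos: [558.3, -54.8, 132.5]
eef_rot: [0.002, 0.748, 0.664, 0.002]
wrist_force: [0.5, 0.1, 0.0]
gripper_width: 36.9
```

```bash
python3 - <<'E'
from plan import *
done()
im,d=r.get_image("side"); cv2.imwrite("pics/side16.png",cv2.resize(im[120:260,200:370],None,fx=4.5,fy=4,interpolation=cv2.INTER_CUBIC)[:,:,::-1])
C=cloud("side",d)
I=im.astype(int); m=(np.hypot(C[...,0]-556,C[...,1]+55)<35)&(I[...,0]>I[...,2]+40)&(C[...,2]<55)
P=C[m];print(len(P),P.min(0),P.max(0))
# cover angle
hx=616.2;hy=-62
m=(C[...,2]>60)&(C[...,2]<148)&(np.abs(((C[...,:2]-[566.5,-56])@[.119,.993])-60)<45)&(((C[...,:2]-[566.5,-56])@[.993,-.119])>30)&(((C[...,:2]-[566.5,-56])@[.993,-.119])<110)
Q=C[m]; x=(Q[:,:2]-[566.5,-56])@[.993,-.119]; print(len(Q),np.polyfit(Q[:,2],x,1),Q[:,2].max())
E
```

```text
76 [540.802 -67.823   9.122] [567.381 -36.515  45.852]
418 [ 0.236 38.009] 147.99509752427696
```

View pics/side16.png

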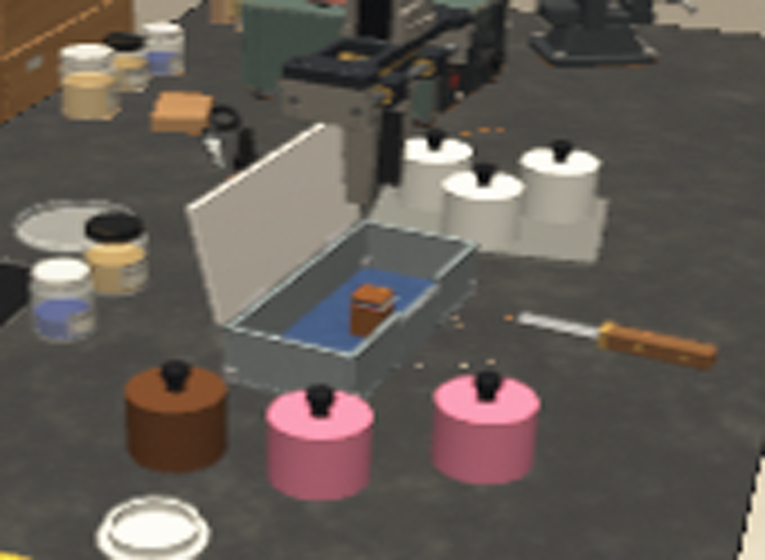

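```bash
python3 - <<'E'
from plan import *
im,d=r.get_image("top");C=cloud("top",d)
m=(C[...,0]>660)&(C[...,0]<780)&(C[...,1]>-260)&(C[...,1]<140)&(C[...,2]>30)&(C[...,2]<200)
n,l,s,c=cv2.connectedComponentsWithStats(m.astype(np.uint8))
for i in range(1,n):
    if s[i,4]>8: P=C[l==i]; print(s[i,4],P.min(0),P.max(0))
e=np.array([.993,-.119]);o=np.array([566.5,-56]); W=lambda x,z:(*(o+x*e),z)
plan([(W(-10,230),83.2,0,4),(W(115,230),83.2,0,4),(W(115,117),83.2,0,4),(W(115,117),83.2,0,1)])
E
```

```text
143 [749.825  -4.187  30.394] [779.901  40.514  62.899]
168 [748.391 -95.936  31.638] [779.7   -47.889  68.543]
130 [ 702.004 -231.21    30.   ] [ 737.481 -198.105  109.229]
cmd [556.517 -54.521 130.09 ] meas [556.573 -54.649 129.956] angdiff 0.10903824430426473 w 36.786903303003946 t 45.15
13 rows; end [680.63  -69.312 117.007]
[[[0,0,0,0,0,-100,0],[0,0,0,0,0,-100,0],[0,0,0,0,0,-100,0],[0,0,0,0,0,-100,0],[0,0,0,0,125,-100,0],[0,0,0,0,125,-100,0],[0,0,0,0,125,-100,0],[0,0,0,0,125,-100,0],[0,0,0,0,125,13,0],[0,0,0,0,125,13,0],[0,0,0,0,125,13,0],[0,0,0,0,125,13,0],[0,0,0,0,125,13,0]]]
```

Emit:
carry_out([
  [[0,0,0,0,0,-100,0],[0,0,0,0,0,-100,0],[0,0,0,0,0,-100,0],[0,0,0,0,0,-100,0],[0,0,0,0,125,-100,0],[0,0,0,0,125,-100,0],[0,0,0,0,125,-100,0],[0,0,0,0,125,-100,0],[0,0,0,0,125,13,0],[0,0,0,0,125,13,0],[0,0,0,0,125,13,0],[0,0,0,0,125,13,0],[0,0,0,0,125,13,0]],
])

```text
t: 46.78
tcp_pos: [682.2, -69.6, 119.5]
eef_rot: [0.001, 0.748, 0.664, 0.001]
wrist_force: [0.4, -0.5, 1.3]
gripper_width: 0.9
```

```bash
python3 - <<'E'
from plan import *
done()
im,d=r.get_image("side"); cv2.imwrite("pics/side17.png",cv2.resize(im[100:260,180:370],None,fx=4,fy=3.7,interpolation=cv2.INTER_CUBIC)[:,:,::-1])
e=np.array([.993,-.119]);o=np.array([566.5,-56]); W=lambda x,z:(*(o+x*e),z)
plan([(W(-30,117),83.2,0,14,True),(W(-30,100),83.2,0,2,True)])
E
```

```text
cmd [680.63  -69.312 117.007] meas [682.019 -69.612 119.177] angdiff 0.25612414938303457 w 0.7110678871312952 t 46.825
16 rows; end [536.642 -52.113 100.103]
[[[0,0,0,0,-10,0,0],[0,0,0,0,-21,0,0],[0,0,0,0,-31,0,0],[0,0,0,0,-41,0,0],[0,0,0,0,-52,0,0],[0,0,0,0,-62,0,0],[0,0,0,0,-72,0,0],[0,0,0,0,-83,0,0],[0,0,0,0,-93,0,0],[0,0,0,0,-104,0,0],[0,0,0,0,-114,0,0],[0,0,0,0,-124,0,0],[0,0,0,0,-135,0,0],[0,0,0,0,-145,0,0],[0,0,0,0,-145,9,0],[0,0,0,0,-145,17,0]]]
```

View pics/side17.png

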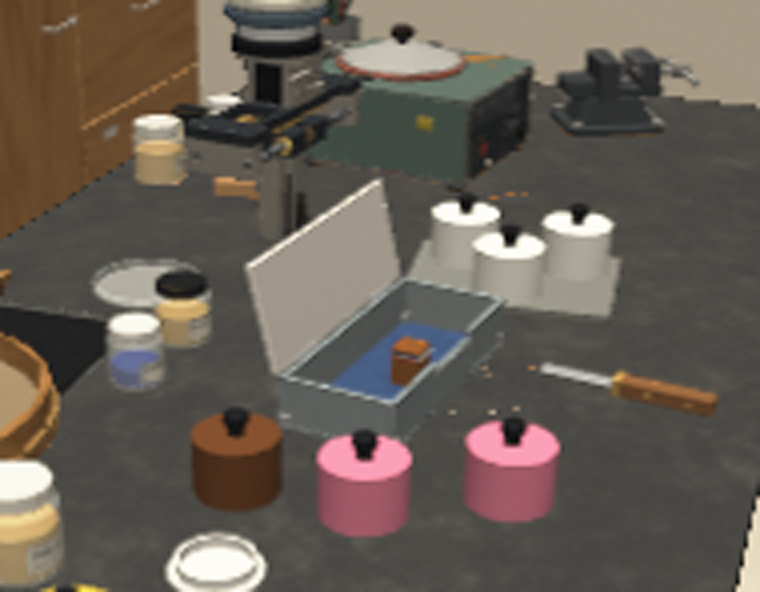

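The fingers are behind the cover, at (285,215), so I sweep it closed.

Emit:
carry_out([
  [[0,0,0,0,-10,0,0],[0,0,0,0,-21,0,0],[0,0,0,0,-31,0,0],[0,0,0,0,-41,0,0],[0,0,0,0,-52,0,0],[0,0,0,0,-62,0,0],[0,0,0,0,-72,0,0],[0,0,0,0,-83,0,0],[0,0,0,0,-93,0,0],[0,0,0,0,-104,0,0],[0,0,0,0,-114,0,0],[0,0,0,0,-124,0,0],[0,0,0,0,-135,0,0],[0,0,0,0,-145,0,0],[0,0,0,0,-145,9,0],[0,0,0,0,-145,17,0]],
])

```text
t: 48.82
tcp_pos: [536.7, -52.3, 99.0]
eef_rot: [-0.0, 0.748, 0.664, -0.0]
wrist_force: [-0.5, 0.1, 0.9]
gripper_width: 0.6
```

```bash
python3 - <<'E'
from plan import *
done()
im,d=r.get_image("side"); cv2.imwrite("pics/side18.png",cv2.resize(im[100:260,180:370],None,fx=4,fy=3.7,interpolation=cv2.INTER_CUBIC)[:,:,::-1])
p=load()[0]
plan([(p-[0,0,34],83.2,0,7,True),(p-[0,0,43],83.2,0,5,True)])
E
```

```text
cmd [536.642 -52.113 100.103] meas [536.2   -52.263  97.92 ] angdiff 0.08434300546414684 w 0.008870718652571278 t 48.875
12 rows; end [536.62  -52.058  57.103]
[[[0,0,0,0,0,5,0],[0,0,0,0,0,10,0],[0,0,0,0,0,15,0],[0,0,0,0,0,19,0],[0,0,0,0,0,24,0],[0,0,0,0,0,29,0],[0,0,0,0,0,34,0],[0,0,0,0,0,36,0],[0,0,0,0,0,38,0],[0,0,0,0,0,39,0],[0,0,0,0,0,41,0],[0,0,0,0,0,43,0]]]
```

View pics/side18.png

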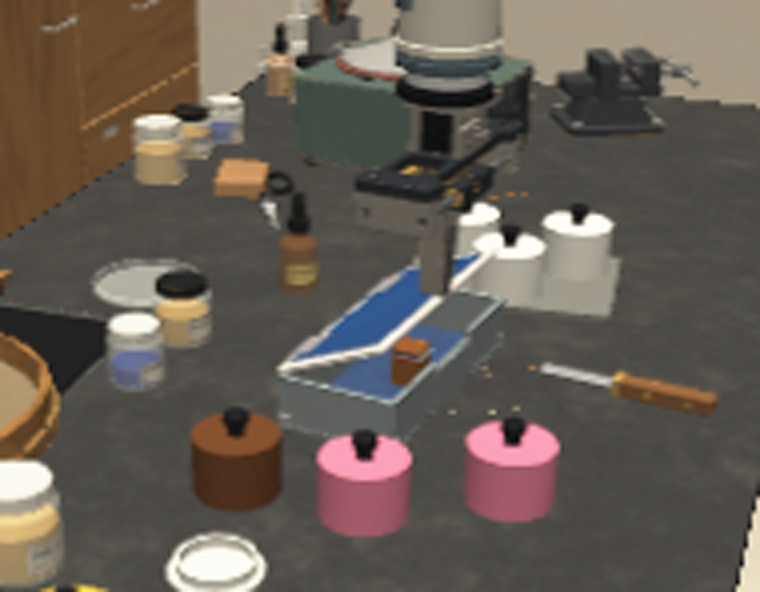

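The cover is at about 0.5 rad with the fingers on top near its front edge. I'll press it down.

Emit:
carry_out([
  [[0,0,0,0,0,5,0],[0,0,0,0,0,10,0],[0,0,0,0,0,15,0],[0,0,0,0,0,19,0],[0,0,0,0,0,24,0],[0,0,0,0,0,29,0],[0,0,0,0,0,34,0],[0,0,0,0,0,37,0],[0,0,0,0,0,39,0],[0,0,0,0,0,41,0],[0,0,0,0,0,42,0],[0,0,0,0,0,43,0],[0,0,0,0,0,43,0]],
])

```text
t: 50.5
tcp_pos: [536.8, -52.3, 57.3]
eef_rot: [0.0, 0.748, 0.664, 0.0]
wrist_force: [-2.8, 0.5, 10.4]
gripper_width: 0.9
```

The 10 N reaction at z 57 means the cover is on its stop. Next I withdraw and check everything.

```bash
python3 - <<'E'
from plan import *
done(); p=load()[0]
plan([(p+[0,0,120],83.2,0,3),((320,60,230),83.2,0,5)])
E
```

```text
cmd [536.62  -52.058  57.103] meas [536.81  -52.294  57.28 ] angdiff 0.08277443598877601 w 0.8722663224932411 t 50.5
8 rows; end [320.503  60.124 230.358]
[[[0,0,0,0,0,-120,0],[0,0,0,0,0,-120,0],[0,0,0,0,0,-120,0],[0,0,0,86,-228,-173,0],[0,0,0,86,-228,-173,0],[0,0,0,86,-228,-173,0],[0,0,0,86,-228,-173,0],[0,0,0,86,-228,-173,0]]]
```

Emit:
carry_out([
  [[0,0,0,0,0,-120,0],[0,0,0,0,0,-120,0],[0,0,0,0,0,-120,0],[0,0,0,86,-228,-173,0],[0,0,0,86,-228,-173,0],[0,0,0,86,-228,-173,0],[0,0,0,86,-228,-173,0],[0,0,0,86,-228,-173,0],[0,0,0,86,-228,-173,0]],
])

```text
t: 51.62
tcp_pos: [321.0, 60.2, 229.4]
eef_rot: [0.0, 0.748, 0.664, 0.0]
wrist_force: [0.6, 0.3, 0.4]
gripper_width: 0.3
```

```bash
python3 - <<'E'
from plan import *
done()
im,d=r.get_image("side"); cv2.imwrite("pics/side19.png",cv2.resize(im[100:340,130:400],None,fx=2.9,fy=2.4,interpolation=cv2.INTER_CUBIC)[:,:,::-1])
im,d=r.get_image("top"); C=cloud("top",d); cv2.imwrite("pics/top19.png",cv2.resize(im[130:300,110:400],None,fx=2.7,fy=2.7)[:,:,::-1])
hsv=cv2.cvtColor(im,cv2.COLOR_RGB2HSV)
b=(hsv[...,0]>105)&(hsv[...,0]<130)&(hsv[...,1]>140); b[:165]=0;b[230:]=0;b[:,:235]=0;b[:,335:]=0
P=C[b]; x=(P[:,:2]-[566.5,-56])@[.993,-.119]; k=(P[:,2]>30)&(P[:,2]<90); print("cover slope",np.polyfit(x[k],P[k,2],1),k.sum())
e=np.array([.995,.105]);f=np.array([-.105,.995])
for q in[(479,-347),(588.5,-335),(526,-267)]:
    m=(np.hypot(C[...,0]-q[0],C[...,1]-q[1])<45)&(C[...,2]>50)&(C[...,2]<68); m=comp(m); c=ray_at("top",np.argwhere(m)[:,::-1],60)[:,:2].mean(0)
    print("lid",c,"sheet xy",(c-[530.3,-305])@e,(c-[530.3,-305])@f, "z",np.median(C[m][:,2]), "knob",np.percentile(C[(np.hypot(C[...,0]-q[0],C[...,1]-q[1])<8)][:,2],80))
E
```

```text
cover slope [-0.005 57.888] 1505
lid [ 479.053 -342.443] sheet xy -54.92261190715914 -31.87517310685566 z 59.87684975250443 knob 81.28326692940632
lid [ 588.091 -329.983] sheet xy 54.87850160477578 -30.926154556723407 z 60.21445179090324 knob 81.55311300040353
lid [ 526.319 -262.826] sheet xy 0.4671652094083876 42.38119598112186 z 60.03969288971325 knob 81.85801762996411
```

View pics/side19.png

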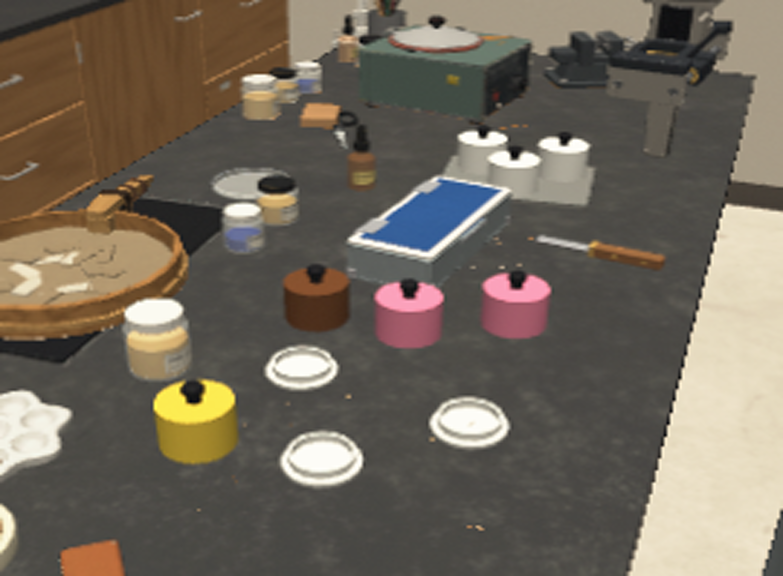

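View pics/top19.png

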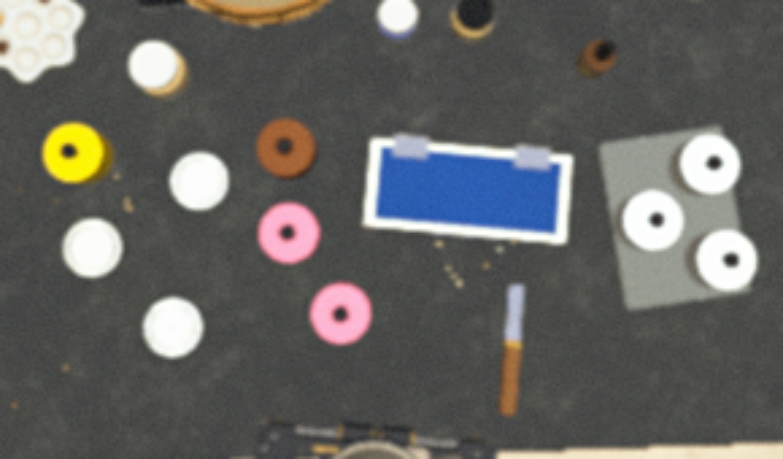

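The cover is flat (slope 0.005 rad, z 58) and the lids stand at z 60, knob tops about 81, with their centres inside the sheet. All pots are upright. One pot was nudged, probably the announced knock, and still stands. The knife lies flat in front, and the jar and dropper are where they were. I'm handing in.

```bash
python3 -c "
from workcell import r
print(r.close_job())"
```

```text
the job is handed in; nothing more can be done
None
```

The job is done and handed in after about 52 s of robot time; no verdict was reported.

- **Cover and knife:** I raised the cover with the knife blade in the slot to about 0.56 rad, then pushed it open to about 1.8 rad. I laid the knife flat in front of the case.
- **Lids and blocks:** All three lids came off and stand rim down on the sheet. Only the pot near (516, 387) held a block. I stood it upright in the case, then pressed the cover shut (10 N reaction at the stop).

**Last checks:**
- **Cover:** its measured slope is 0.005 rad, so it is closed.
- **Lids:** all three stand level, tops at about 60 mm, centres inside the sheet with at least 32 mm to spare.
- **Block:** I saw it upright before closing; it can't be seen now.
- **Pots, knife and bystanders:** in the last pictures the pots are upright, the knife is flat and the spare jar and dropper look unmoved. I judged these by eye rather than measuring them.

**What disagreed:** the pot near (443, 265) stood a little aside in the last picture. I took this as the knock the task warned of; it still stands upright. Two silhouette fits of the block's angle disagreed (60° and 45°), so I used the corner measurement of about 54°; the grip closed on 26 mm as it should.

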